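# Set up the checking lamp and put the vial under it

## Robot

A 6-joint arm with a two-finger parallel gripper is mounted at the origin on a cart in front of the work surface, level with it; the furniture and walls round the work are solid. World frame = base frame: x ahead of the robot, y to its left, z up, the work surface at z = 0. Lengths are in mm, angles in rad, forces in N, time in s.
With the tool pointing down it reaches from about 300 to 775 mm from the base axis. Payload 14.6 kg.
Tool frame: the origin (TCP) lies on the centre line of the jaws, within the pads' length; the fingertips stand 25 mm ahead of it and the grasp point (between the pads) lies 6 mm ahead of it (tcp_to_tips is the distance from the TCP to the fingertips, in mm); z points along the fingers, y is the direction in which the jaws open and shut (so a half turn about z gives the same grasp; the last joint's range is limited). The gripper opens to 94 mm and grips with 3 to 60 N. Pads are 16 mm wide; open, the fingers measure 119 mm over their backs; the gripper's body (75 mm by 177 mm) begins 78 mm behind the grasp point.
Start: joints at [1.123, 0.3, 1.521, -0, 1.321, -0.067], TCP at [204.411, 510.593, 230.446] pointing down, gripper open.
Joint ranges: [-3.03, 3.03], [-0.79, 2.21], [0.23, 2.52], [-1.04, 4.18], [0, 3.07], [-2.55, 2.55]. Speed limits (rad/s): [2.22, 2.22, 2.57, 3.14, 3.14, 3.14].

## Interface

Orientations are given as [roll, pitch, yaw] about the fixed x, y, z axes, in that order (R = Rz(yaw) Ry(pitch) Rx(roll)).
In Python, from cell import read_state, camera, get_calibration, sign_off, tcp_to_tips gives the robot as it stands.
- The arm moves only by the tool carry_out, never from a script. Its argument "series" is a list of rows, each an object with "delta_pos": the shift along the world's x, y, z in mm, a list of three; "turn": the turn, a rotation vector about the world's x, y, z in rad, a list of three; "hand": the opening, from 0 (shut) to 1 (fully open). A call has 1 to 8 rows; each row is the pose to reach, as a shift and turn from the pose commanded when the call began; what a row does not reach only later rows make up. A row lasts 1/8 s, in which the tool goes at most 62.5 mm and 10.7 degrees, less where a joint would pass 70% of its speed; a pose out of reach is approached as far as the arm can. A call with a gripper value outside its range is refused whole. The fingers move at their own pace and stop on an object; "squeeze" is the grip in N (left out, the last holds). Time passes only in rows, so rows that repeat a pose let the fingers close. It gives the time, the measured TCP pose, the force and the opening at its end, in the units of the state.
- read_state(): the state, without advancing time (a new reading comes with each control period).
- camera(name): name is "scene" or "top" or "wrist"; returns the picture (384x512x3 uint8, red, green, blue); there is no depth.
- get_calibration(name): a dict with "intrinsics" (3x3 intrinsics, pixels), "pose" (4x4, takes a point from camera to world coordinates). Camera axes: x right, y down, z forward; pixel columns grow to the right and rows downward; lengths in mm; the calibration is good to about 2 mm. A picture is of the moment at which its call begins: read the wrist's pose just before it. get_calibration takes no time and is no camera call; for the wrist camera it gives the pose at the moment of the call.
- sign_off(): hands the job in, once; it reports no verdict.
The state is a dict: "clock": time; "joints": joint angles; "qd": joint speeds; "effort": joint torques, N m; "eef_pos": TCP position; "eef_rot": TCP orientation; "wrist_force": force on the tool from outside, world axes, zero at the start; "moment": the same for the moment, N m; "finger_gap": finger opening in mm.
Only numpy, scipy, OpenCV 4.12 (cv2) and the standard library are available. Lean on these libraries where they do the work, as an engineer would, in place of code of your own. Each camera call takes 0.05 s, during which the arm holds its last target.

## Task

Set up the bench lamp to check a vial: swing its head round by the orange bar until it points straight out over the round checking plate, and tilt it down level. Then slide the dimmer's black grip until it is in line with the yellow marker. Last, reach in under the levelled lamp and stand the vial with the dark teal cap upright on the middle of the plate, without tipping it over and without shifting the lamp; leave the other things where they are.

Things in the scene. Friction and masses are not known exactly. Their poses are not given: they have to be found in the camera images.
- lamp_base: Grey round foot of the bench lamp, 96 mm across, 34 mm high, fixed to the worktop. Origin: centre of its underside, on the upright swivel axis. The worktop is z = 0.
- lamp_swivel (a joint): Swivel of the lamp's post and head about the foot's upright axis, rad, anticlockwise from above; at 0 the head points along the foot's -x. Range -1.3 to 1.3. Stays where it is left; takes 0.3 N m to turn.
- lamp_head (a joint): Tilt of the lamp head about the level hinge at the top of the post, rad: 0 = head level, positive = its front (bar end) raised. Range -0.4 to 1.1. Stays where it is left; takes about 0.45 N m to turn. It starts raised.
- lamp_hinge (a point): Centre of the tilt hinge, on the swivel axis, 210 mm above the worktop.
- lamp_bar (a point): Middle of the orange bar at the front of the lamp head, 190 mm from the hinge axis, in the head's middle plane. The bar is 12 mm thick, 80 mm long, parallel to the tilt hinge, on two 8 mm thick prongs 72 mm apart; 44 mm of free space lies between it and the head's front edge. The white head is 110 mm long, 100 mm wide, 18 mm thick and ends 140 mm from the hinge axis.
- checking_plate: Black round plate, 90 mm across, 6 mm thick, on a flat steel strap, fixed to the worktop. Origin: on the worktop on the lamp's swivel axis; the plate lies on its -x axis, which is the direction in which the lamp head must point.
- plate_center (a point): Centre of the plate's top face, 140 mm from the lamp's swivel axis, 6 mm above the worktop; a pale disc of 48 mm is drawn round it. With the lamp level, the head's front edge is straight above it (underside at 200 mm), so a tool pointing straight down cannot get there; a tool leaning 40 to 50 degrees, reaching in from the bar's side, passes under the bar.
- dimmer (a joint): Position of the dimmer's grip along its track, m: 0 to 0.12, growing along the marker's +y. Takes 1.5 N to slide; stays where it is left.
- dimmer_top (a point): Middle of the top of the dimmer's black grip: 28 mm across the track, 20 mm along it, 40 mm high, top 54 mm above the worktop, on a grey track box 40 mm wide, 170 mm long, 14 mm high, fixed to the worktop.
- dimmer_marker: Yellow marker, 12 mm wide, 18 mm high, fixed at the far edge of the track box (27 mm along its own +x from its origin) with a thin tongue pointing to the track. Origin: on the track's middle line at worktop height. Its y axis runs along the track: the grip is in line when dimmer_top lies at y = 0 in this frame.
- vial: Vial to be checked: white with a dark teal cap, 31 mm across, 62 mm high, closed, loose. Origin: centre of its underside, z up along it.
- mint_vial: Another vial of the same size with a pale mint cap, not to be moved. Origin: centre of its underside. Which of the two vials stands farther right changes.
- bottle: Amber bottle, 57 mm across, 100 mm high, not to be moved. Origin: centre of its underside.
- mug: Green mug, about 86 x 118 mm, 96 mm high, not to be moved. Origin: underside.
- calculator: Desk calculator, 135 x 85 x 26 mm, not to be moved. Origin: centre of its underside.
Things that resemble listed ones, but are neither listed nor needed, are in the scene too. Leave any blue look-alike of the vial alone.

How it is judged:
By the outcome, as a careful person would: the job done as asked, in the order asked, and still so for the second after the job is handed in, with the robot touching nothing.
It also fails if it takes over 67 s, if anything falls off the work surface, if the arm or the gripper's body presses on something with over 40 N, if the wrist force passes 120 N, or if a joint passes its speed limit or range.

## Working session

There is one attempt and no reset: what is moved stays moved. The work goes in short steps, Python scripts to look and compute and a tool call to move; the robot and the scene stay as the last step left them, time stands still between calls to the robot, and variables do not carry over. Pictures are saved under pics/ and viewed, and the job is handed in when it is done.

Besides the shell and the picture viewer there is one more tool, called after "Request:" by a JSON object that holds its "op" and its "data". carry_out: Moves the arm, as the interface text tells. Its arguments: {"type":"object","properties":{"series":{"type":"array"},"squeeze":{"type":"number"}},"required":["series"]}

```bash
mkdir -p pics; ls; cat > h.py <<'E'
import numpy as np, cv2
from cell import read_state, camera, get_calibration, sign_off, tcp_to_tips
def save(n,img,scale=1.5):
    cv2.imwrite('pics/'+n+'.png',cv2.resize(cv2.cvtColor(img,cv2.COLOR_RGB2BGR),None,fx=scale,fy=scale,interpolation=cv2.INTER_CUBIC))
def ray(c,u,v):
    K=c['intrinsics'];P=np.array(c['pose']);d=P[:3,:3]@np.linalg.solve(np.array(K),[u,v,1]);return P[:3,3],d
def onz(c,u,v,z):
    o,d=ray(c,u,v);return o+d*(z-o[2])/d[2]
def proj(c,p):
    P=np.array(c['pose']);q=P[:3,:3].T@(np.array(p)-P[:3,3]);q=np.array(c['intrinsics'])@q;return q[:2]/q[2]
def tri(rays):
    A=np.zeros((3,3));b=np.zeros(3)
    for o,d in rays:
        d=d/np.linalg.norm(d);M=np.eye(3)-np.outer(d,d);A+=M;b+=M@o
    return np.linalg.solve(A,b)
E
python3 - <<'E'
from h import *
print(read_state(),tcp_to_tips)
for n in ['scene','top','wrist']:
    im=camera(n);np.save(f'pics/{n}0.npy',im);save(n+'0',im);c=get_calibration(n);print(n,np.round(c['pose'],3).tolist(),np.array(c['intrinsics']).tolist())
E
```

```text
pics
{'clock': 0.0, 'joints': array([ 1.12341001e+00,  3.00467883e-01,  1.52157534e+00, -2.19383169e-05,
        1.32069527e+00, -6.65924107e-02]), 'qd': array([-1.98363846e-03, -1.21075742e-03,  5.23196828e-05,  9.21888946e-04,
       -1.45965849e-03,  4.20934464e-04]), 'effort': array([-3.84825780e-04, -5.31809235e+01, -3.52741134e+01,  7.08858669e-02,
        2.44285382e-02, -1.56794345e-04]), 'eef_pos': array([204.3151606 , 510.39303917, 229.89050547]), 'eef_rot': array([-3.14044794e+00, -5.50456297e-05,  2.76080416e+00]), 'wrist_force': array([0.18832569, 0.35098757, 0.74677483]), 'moment': array([ 0.04066041,  0.00383204, -0.03070938]), 'finger_gap': 94.11520939411507} 25.0
scene [[0.461, -0.504, 0.731, -512.057], [-0.888, -0.271, 0.373, -494.444], [0.01, -0.82, -0.572, 969.608], [0.0, 0.0, 0.0, 1.0]] [[419.48447408356583, 0.0, 259.39416822331196], [0.0, 419.48447408356583, 189.73838497605075], [0.0, 0.0, 1.0]]
top [[-0.027, -0.983, 0.18, 304.581], [-1.0, 0.025, -0.015, 70.16], [0.01, -0.18, -0.984, 1441.74], [0.0, 0.0, 0.0, 1.0]] [[429.07804929256525, 0.0, 257.4747356515992], [0.0, 429.07804929256525, 181.83994192893658], [0.0, 0.0, 1.0]]
wrist [[0.371, 0.896, 0.242, 133.974], [0.929, -0.358, -0.099, 538.162], [-0.002, 0.262, -0.965, 382.824], [0.0, 0.0, 0.0, 1.0]] [[306.34988987577157, 0.0, 257.3958930595909], [0.0, 306.34988987577157, 188.14676024987563], [0.0, 0.0, 1.0]]
```

View pics/scene0.png

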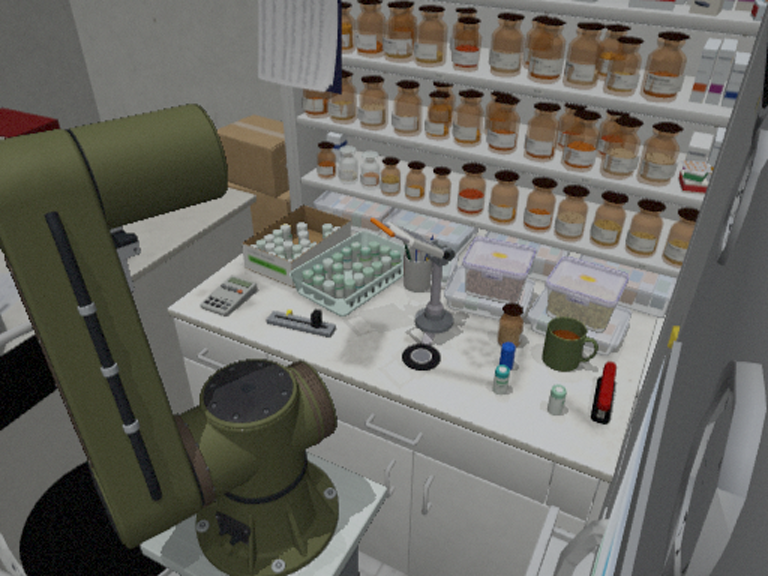

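View pics/top0.png

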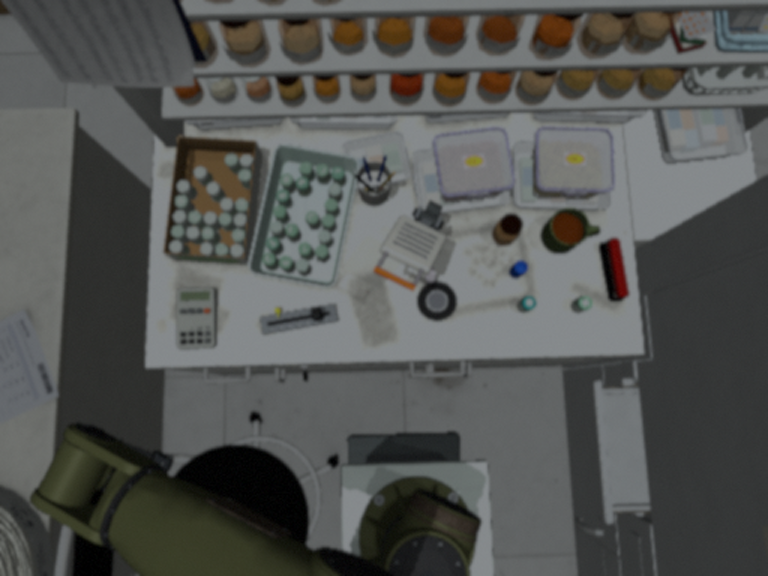

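View pics/wrist0.png

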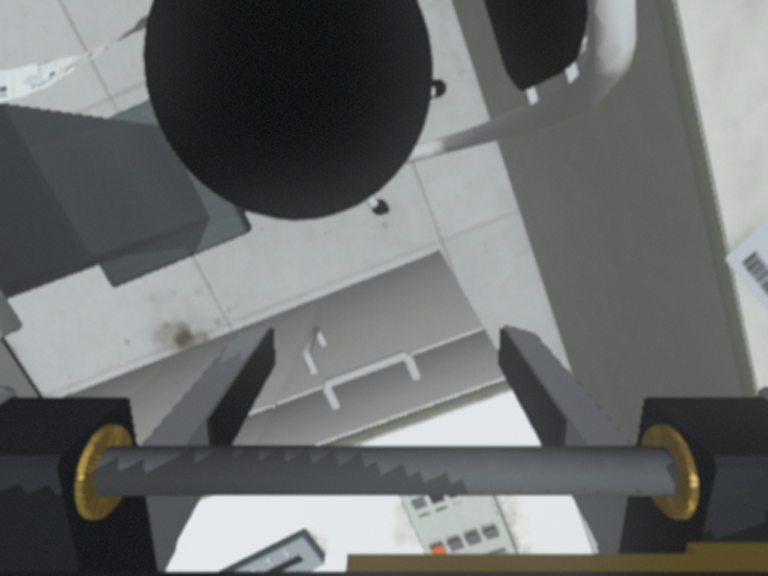

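```bash
python3 - <<'E'
from h import *
t=np.load('pics/top0.npy');s=np.load('pics/scene0.npy')
save('tA',t[125:245,165:290],6);save('tB',t[125:225,310:425],6);save('s1',s[130:290,160:420],3);save('sL',s[140:250,240:310],5)
E
```

```text
(no output)
```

View pics/tA.png

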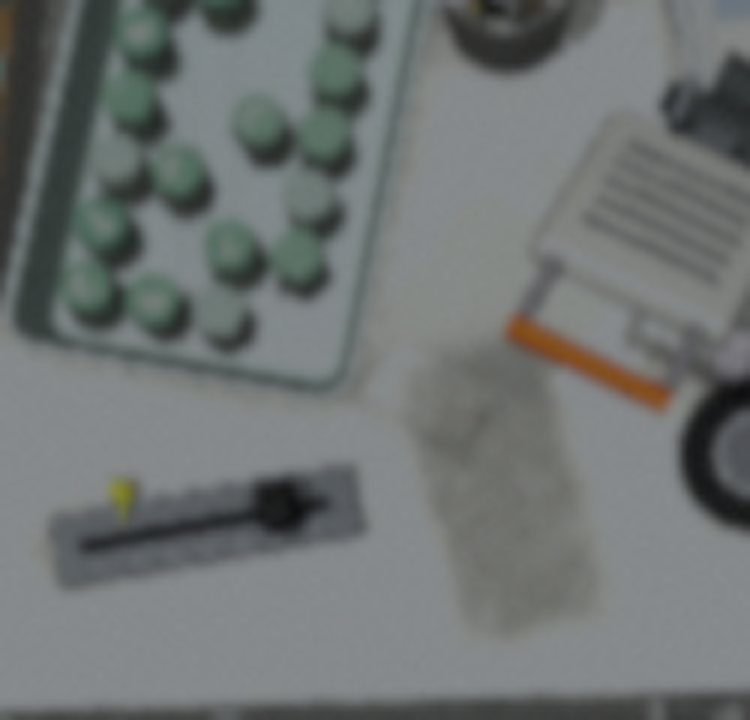

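View pics/tB.png

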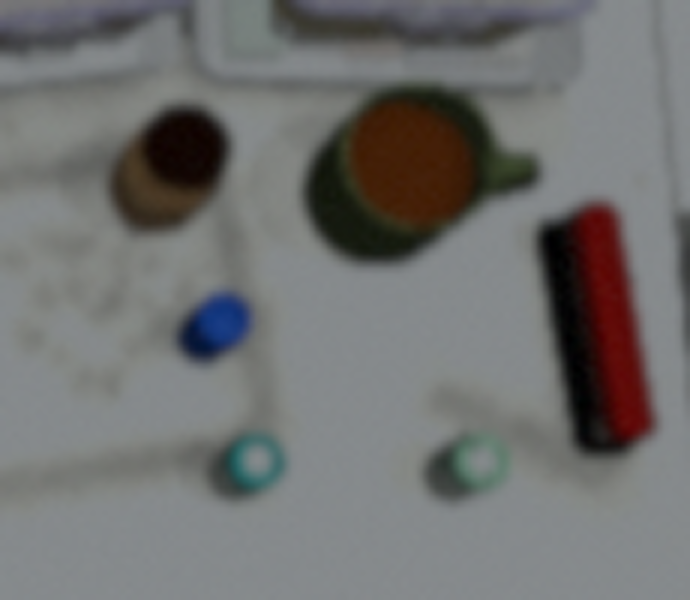

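View pics/s1.png

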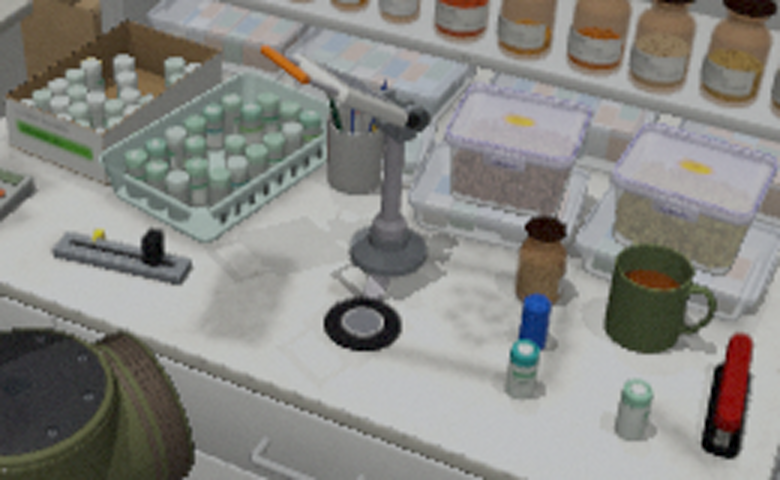

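View pics/sL.png

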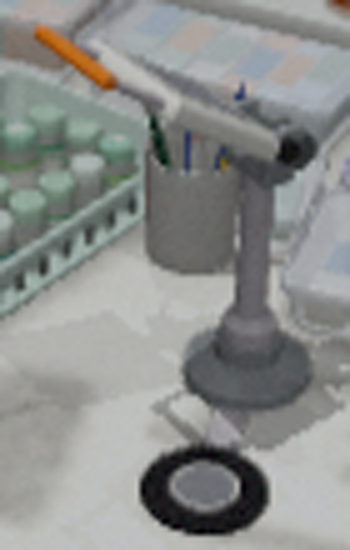

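```bash
python3 - <<'E'
from h import *
t=np.load('pics/top0.npy');s=np.load('pics/scene0.npy')
ct,cs=get_calibration('top'),get_calibration('scene')
def blobs(im,f,roi,mn=15):
    x0,y0,x1,y1=roi
    m=np.zeros(im.shape[:2],np.uint8);sub=im[y0:y1,x0:x1].astype(int)
    m[y0:y1,x0:x1]=f(sub[...,0],sub[...,1],sub[...,2])
    n,l,st,c=cv2.connectedComponentsWithStats(m)
    r=[(st[i,4],c[i],(l==i)) for i in range(1,n) if st[i,4]>=mn];return sorted(r,key=lambda a:-a[0])
org=lambda r,g,b:(r>1.7*b)&(r>110)&(r-g>40)
for nm,im,c,roi in (('t',t,ct,(240,165,290,200)),('s',s,cs,(240,140,270,165))):
    a,cen,m=blobs(im,org,roi)[0];rc=cv2.minAreaRect(np.argwhere(m)[:,::-1].astype(np.float32));print('bar',nm,a,cen,rc,cv2.boxPoints(rc).tolist())
teal=lambda r,g,b:(g>r*1.4)&(b>r*1.3)&(g>b*0.85)&(g>60)
yel=lambda r,g,b:(r>1.6*b)&(g>1.5*b)&(r>90)
black=lambda r,g,b:(r<55)&(g<55)&(b<55)
for nm,im,c,rt,ry,rp,rg in (('t',t,ct,(340,190,365,215),(180,200,200,215),(272,185,308,215),(205,202,224,218)),('s',s,cs,(322,235,345,265),(185,200,200,215),(262,222,298,252),(203,200,218,222))):
    for q,f,r in (('teal',teal,rt),('yel',yel,ry),('plate',black,rp),('grip',black,rg)):
        bl=blobs(im,f,r,4)
        for a,cen,m in bl[:2]:
            p=np.argwhere(m)[:,::-1];print(nm,q,a,cen,p.min(0),p.max(0))
            if q=='plate' and a>100:
                h=cv2.convexHull(p.astype(np.int32));e=cv2.fitEllipse(h);print('  ell',e,onz(c,*e[0],6))
            if q=='teal':print('  ',onz(c,*cen,58))
            if q=='yel':print('  ',onz(c,*cen,18))
            if q=='grip':print('  ',onz(c,*cen,54),onz(c,*cen,40))
E
```

```text
bar t 78 [262.25641026 185.03846154] ((262.3999938964844, 185.1999969482422), (27.72724151611328, 2.6832809448242188), 26.56505012512207) [[249.39999389648438, 180.1999969482422], [250.60000610351562, 177.8000030517578], [275.3999938964844, 190.1999969482422], [274.1999816894531, 192.59999084472656]]
bar s 67 [254.64179104 150.94029851] ((254.62002563476562, 150.8400115966797), (19.200000762939453, 3.4000003337860107), 36.869895935058594) [[245.92001342773438, 146.4400177001953], [247.96002197265625, 143.7200164794922], [263.3200378417969, 155.24000549316406], [261.280029296875, 157.9600067138672]]
t teal 45 [351.46666667 202.11111111] [348 198] [356 206]
   [ 482.97097901 -254.9431208    58.        ]
t yel 10 [185.  207.2] [184 206] [186 209]
   [485.32286936 292.50280478  18.        ]
t plate 279 [290.74551971 200.06451613] [279 188] [303 212]
  ell ((290.8061828613281, 200.07716369628906), (23.895153045654297, 24.751842498779297), 133.51953125) [501.86068242 -62.28639891   6.        ]
t grip 73 [211.56164384 209.09589041] [205 205] [218 213]
   [472.33950492 200.78737484  54.        ] [474.03191169 202.10518413  40.        ]
s teal 56 [334.21428571 247.71428571] [330 243] [339 252]
   [ 479.96791982 -258.12496793   58.        ]
s yel 10 [192.3 207.5] [191 206] [194 209]
   [483.33855704 293.37468104  18.        ]
s plate 209 [280.31100478 238.5645933 ] [268 229] [292 246]
  ell ((280.2807922363281, 237.81143188476562), (17.27120018005371, 24.27741050720215), 91.70404815673828) [496.48176701 -63.28010933   6.        ]
s grip 74 [210.78378378 212.94594595] [207 207] [216 218]
   [450.24302601 187.92397224  54.        ] [464.95696123 198.35763542  40.        ]
```

```bash
python3 - <<'E'
from h import *
t=np.load('pics/top0.npy');s=np.load('pics/scene0.npy')
ct,cs=get_calibration('top'),get_calibration('scene')
save('tH',t[125:215,240:320],8);save('sH',s[150:250,240:320],7)
b=tri([ray(ct,262.3,185.1),ray(cs,254.6,150.9)]);print('bar',b,proj(ct,b),proj(cs,b))
E
```

```text
bar [500.85085522  40.71825521 319.37350896] [262.30427067 185.09716867] [254.59568163 150.90054641]
```

View pics/tH.png

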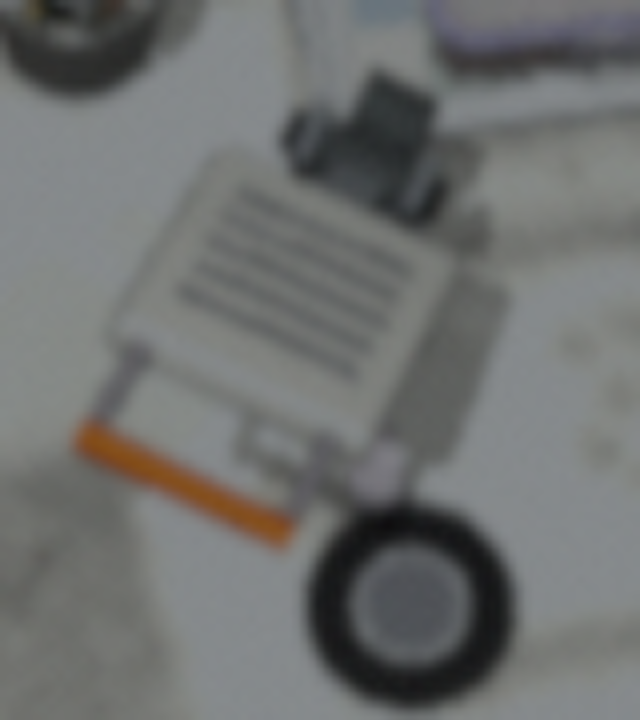

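View pics/sH.png

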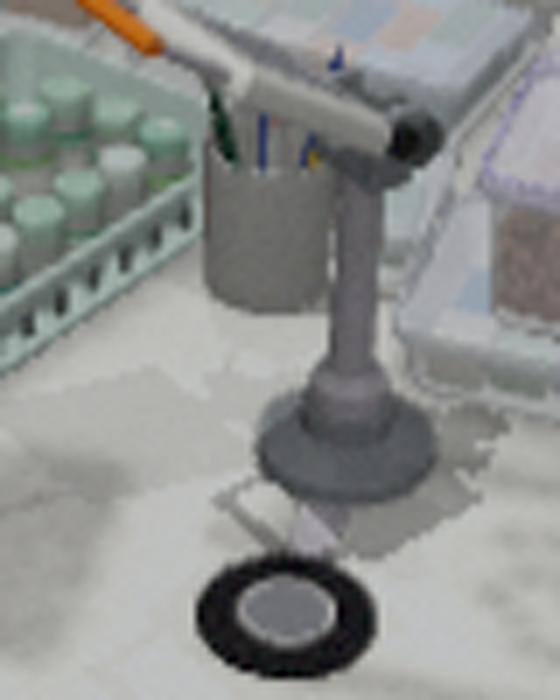

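```bash
python3 - <<'E'
from h import *
ct,cs=get_calibration('top'),get_calibration('scene')
h=onz(ct,285.9,146,210);print('hinge top',h)
# knob right (scene) centre px (415,135)
print('knobs top',onz(ct,240+303/8,125+135/8,212),onz(ct,240+432/8,125+200/8,212))
k=onz(cs,240+415/7,150+137/7,210);print('scene knob',k)
for z in (0,10):print('foot',z,onz(cs,289.6,212.4,z))
pl=np.array([499.5,-62.7])
for a in (h[:2],onz(cs,289.6,212.4,3)[:2]):
    d=a-pl;print(d,np.hypot(*d),np.degrees(np.arctan2(d[1],d[0])))
b=np.array([500.9,40.7,319.4]);print(b-h,np.linalg.norm(b-h))
E
```

```text
hinge top [635.89512793 -35.54632935 210.        ]
knobs top [648.5594198 -12.0540364 212.       ] [622.572215   -58.85902625 212.        ]
scene knob [630.38790146 -63.41530819 210.        ]
foot 0 [649.32131876 -30.62578092   0.        ]
foot 10 [637.34350898 -35.40934153  10.        ]
[136.39512793  27.15367065] 139.07175397078342 11.259290745009773
[146.22797582  30.63915089] 149.4034085317576 11.833986249114417
[-134.99512793   76.24632935  109.4       ] 189.75127747613962
```

Request:
{"op": "carry_out", "data": {"series": [{"delta_pos": [0,-10,60],"turn": [0,0,-0.18]},{"delta_pos": [20,-40,120],"turn": [0,0,-0.36]},{"delta_pos": [60,-90,170],"turn": [0,0,-0.54]},{"delta_pos": [95,-140,190],"turn": [0,0,-0.72]},{"delta_pos": [130,-190,190],"turn": [0,0,-0.9]},{"delta_pos": [165,-240,190],"turn": [0,0,-1.08]},{"delta_pos": [200,-290,190],"turn": [0,0,-1.26]},{"delta_pos": [230,-340,190],"turn": [0,0,-1.44]}]}}

```text
$.series[0]: bad value
```

Request:
{"op": "carry_out", "data": {"series": [{"delta_pos": [30,-50,0],"turn": [0,0,-0.15]},{"delta_pos": [53,-110,0],"turn": [0,0,-0.27]},{"delta_pos": [53,-110,0],"turn": [0,0,-0.27]}]}}

```text
$.series[0]: bad value
```

```bash
cat > snap.py <<'E'
import sys
from h import *
import pickle
for n in sys.argv[2:]:
    c=get_calibration(n);im=camera(n);pickle.dump((im,c),open(f'pics/{n}_{sys.argv[1]}.pkl','wb'));save(f'{n}_{sys.argv[1]}',im)
s=read_state();print({k:np.round(s[k],3).tolist() for k in s if k not in('qd','effort')})
E
python3 snap.py 1 wrist top
```

```text
{'clock': 0.25, 'joints': [1.123, 0.3, 1.521, -0.0, 1.321, -0.067], 'eef_pos': [204.374, 510.506, 230.181], 'eef_rot': [-3.141, -0.0, 2.761], 'wrist_force': [-0.057, -0.42, -0.501], 'moment': [0.04, -0.026, -0.005], 'finger_gap': 93.991}
```

View pics/wrist_1.png

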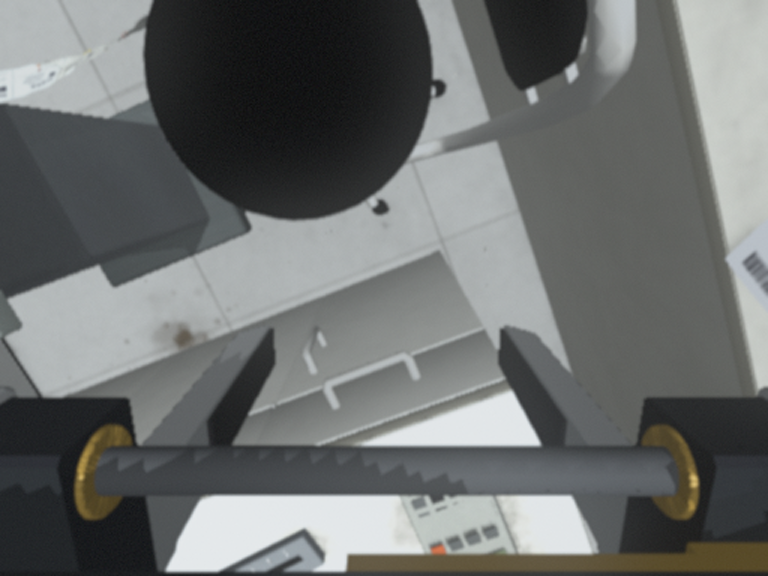

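Rows evidently need the "hand" value as well.

Request:
{"op": "carry_out", "data": {"series": [{"delta_pos": [0,-10,60],"turn": [0,0,-0.18],"hand": 1},{"delta_pos": [20,-40,120],"turn": [0,0,-0.36],"hand": 1},{"delta_pos": [60,-90,170],"turn": [0,0,-0.54],"hand": 1},{"delta_pos": [95,-140,190],"turn": [0,0,-0.72],"hand": 1},{"delta_pos": [130,-190,190],"turn": [0,0,-0.9],"hand": 1},{"delta_pos": [165,-240,190],"turn": [0,0,-1.08],"hand": 1},{"delta_pos": [200,-290,190],"turn": [0,0,-1.26],"hand": 1},{"delta_pos": [230,-340,190],"turn": [0,0,-1.44],"hand": 1}]}}

```text
clock: 1.25
eef_pos: [426.8, 182.1, 420.5]
eef_rot: [3.141, -0.0, 1.315]
wrist_force: [0.8, 1.4, 0.3]
finger_gap: 94.1
```

Request:
{"op": "carry_out", "data": {"series": [{"delta_pos": [30,-50,0],"turn": [0,0,-0.15],"hand": 0.6},{"delta_pos": [53,-100,0],"turn": [0,0,-0.27],"hand": 0.6},{"delta_pos": [53,-110,0],"turn": [0,0,-0.27],"hand": 0.6}]}}

```text
clock: 1.62
eef_pos: [479.9, 71.5, 419.7]
eef_rot: [-3.141, 0.001, 1.046]
wrist_force: [-0.5, 0.0, -0.4]
finger_gap: 67.4
```

```bash
python3 snap.py 2 wrist
```

```text
{'clock': 1.675, 'joints': [0.074, 0.082, 1.349, -0.0, 1.711, 0.596], 'eef_pos': [479.34, 71.966, 420.074], 'eef_rot': [-3.141, 0.001, 1.049], 'wrist_force': [-0.309, -0.395, 0.083], 'moment': [-0.045, 0.124, -0.032], 'finger_gap': 63.499}
```

View pics/wrist_2.png

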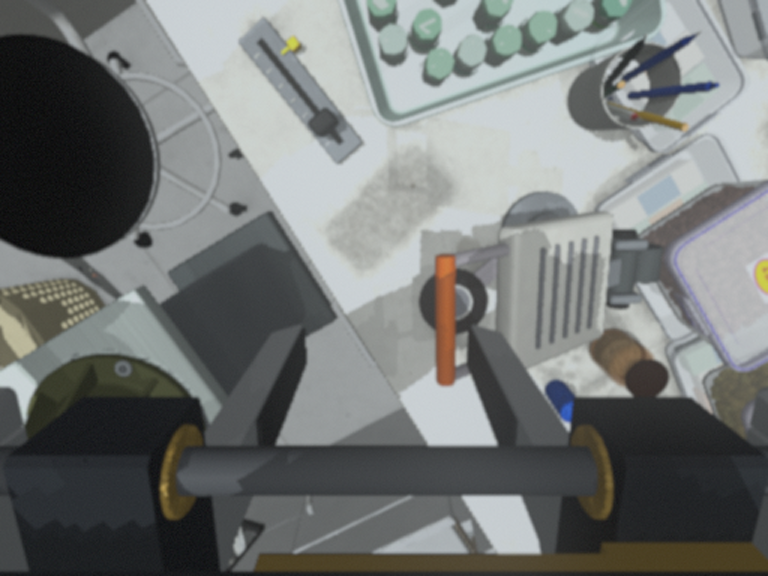

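```bash
python3 - <<'E'
from h import *
import pickle
im,c=pickle.load(open('pics/wrist_2.pkl','rb'))
a=im.astype(int);m=((a[...,0]>1.6*a[...,2])&(a[...,0]-a[...,1]>35)&(a[...,0]>90)).astype(np.uint8)
n,l,st,cen=cv2.connectedComponentsWithStats(m);i=1+np.argmax(st[1:,4]);p=np.argwhere(l==i)[:,::-1].astype(np.float32)
rc=cv2.minAreaRect(p);print(st[i],cen[i],rc)
B=cv2.boxPoints(rc);B=B[np.argsort(B[:,1])];e1=B[:2].mean(0);e2=B[2:].mean(0)
for z in (305,312,319,325):
    A1=onz(c,*e1,z);A2=onz(c,*e2,z);d=A1-A2;print(z,(A1+A2)/2,np.linalg.norm(d),np.degrees(np.arctan2(d[1],d[0])))
ct=get_calibration('top');cs=get_calibration('scene')
r=[ray(c,*((e1+e2)/2)),ray(ct,262.3,185.1),ray(cs,254.6,150.9)]
print(tri(r),tri(r[:2]),tri([r[0],r[2]]))
# plate & foot
for q,(u,v),z in (('plate',(459/1.5,300/1.5),6),('grip',(323/1.5,122/1.5),54),('yel',(291/1.5,45/1.5),18)):print(q,onz(c,u,v,z))
E
```

```text
[ 290  170   14   87 1021] [296.73163565 211.45543585] ((296.5, 213.0), (86.0, 13.0), 90.0)
305 [500.2664631   33.34129205 305.        ] 84.57919136029159 61.90293501068617
312 [500.74525281  36.04760324 312.        ] 82.36573812159571 61.902935010686235
319 [501.22404252  38.75391443 319.        ] 80.1522848828999 61.902935010686235
325 [501.6344337   41.07360973 325.        ] 78.25503924973208 61.902935010686186
[501.36123936  40.61955045 319.16869588] [501.4660988   40.38130895 318.6739261 ] [501.70115212  40.62377996 319.14080289]
plate [509.98985076 -64.78561296   6.        ]
grip [477.41403361 201.56117341  54.        ]
yel [486.66795121 291.35504165  18.        ]
```

Request:
{"op": "carry_out", "data": {"series": [{"delta_pos": [21.8,-31.3,0],"turn": [0,0,0.03],"hand": 0.42},{"delta_pos": [21.8,-31.3,-30],"turn": [0,0,0.03],"hand": 0.42},{"delta_pos": [21.8,-31.3,-50],"turn": [0,0,0.03],"hand": 0.42},{"delta_pos": [21.8,-31.3,-80],"turn": [0,0,0.03],"hand": 0.42},{"delta_pos": [21.8,-31.3,-95],"turn": [0,0,0.03],"hand": 0.42},{"delta_pos": [21.8,-31.3,-95],"turn": [0,0,0.03],"hand": 0.42}]}}

```text
clock: 2.42
eef_pos: [500.6, 43.3, 325.2]
eef_rot: [-3.141, 0.0, 1.082]
wrist_force: [-0.9, 0.7, 0.2]
finger_gap: 39.0
```

```bash
python3 snap.py 3 wrist
```

```text
{'clock': 2.475, 'joints': [0.013, 0.136, 1.5, 0.0, 1.506, 0.502], 'eef_pos': [500.878, 43.152, 326.127], 'eef_rot': [3.141, -0.0, 1.082], 'wrist_force': [-0.634, 0.046, 0.295], 'moment': [-0.12, 0.107, 0.0], 'finger_gap': 39.46}
```

View pics/wrist_3.png

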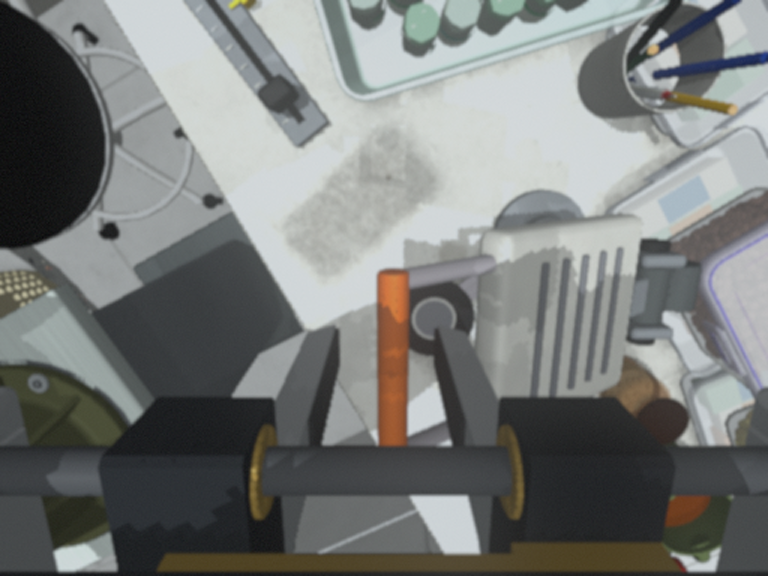

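Request:
{"op": "carry_out", "data": {"series": [{"delta_pos": [0,0,0],"turn": [0,0,0],"hand": 0},{"delta_pos": [0,0,0],"turn": [0,0,0],"hand": 0},{"delta_pos": [0,0,0],"turn": [0,0,0],"hand": 0},{"delta_pos": [0,0,0],"turn": [0,0,0],"hand": 0}], "squeeze": 15}}

```text
clock: 2.98
eef_pos: [501.8, 42.1, 325.2]
eef_rot: [3.139, -0.0, 1.08]
wrist_force: [10.8, -4.2, -4.9]
finger_gap: 11.4
```

```bash
python3 - <<'E'
from h import *
s=read_state();p=s['eef_pos'];print(p,s['eef_rot'],s['finger_gap'],s['wrist_force'])
ax=np.array([637.5,-34]);r=p[:2]-ax
az=np.arctan2(r[1],r[0]);print(np.degrees(az),np.hypot(*r))
tot=np.radians(191.4)-az;print('tot',tot)
for k in range(1,9):
    a=tot*k/8;R=np.array([[np.cos(a),-np.sin(a)],[np.sin(a),np.cos(a)]]);print(np.round(ax+R@r-p[:2],1),round(a,3))
E
```

```text
[501.75706271  42.09340318 325.24250316] [ 3.13915307e+00 -1.89324436e-04  1.08025464e+00] 11.359609902673018 [10.76431447 -4.16513003 -4.90772712]
150.72632267868437 155.616037192742
tot 0.7098895881507055
[ -6.2 -12.3] 0.089
[-11.3 -25.2] 0.177
[-15.2 -38.4] 0.266
[-18.  -51.9] 0.355
[-19.5 -65.6] 0.444
[-19.8 -79.4] 0.532
[-18.9 -93.2] 0.621
[ -16.8 -106.9] 0.71
```

Request:
{"op": "carry_out", "data": {"series": [{"delta_pos": [-6.2,-12.3,0],"turn": [0,0,0.089],"hand": 0},{"delta_pos": [-11.3,-25.2,0],"turn": [0,0,0.177],"hand": 0},{"delta_pos": [-15.2,-38.4,0],"turn": [0,0,0.266],"hand": 0},{"delta_pos": [-18,-51.9,0],"turn": [0,0,0.355],"hand": 0}]}}

```text
clock: 3.48
eef_pos: [483.9, -9.8, 325.1]
eef_rot: [3.139, -0.0, 1.439]
wrist_force: [18.6, -1.4, -10.1]
finger_gap: 11.4
```

Request:
{"op": "carry_out", "data": {"series": [{"delta_pos": [-0.5,-13.7,0],"turn": [0,0,0.089],"hand": 0},{"delta_pos": [-0.8,-27.5,0],"turn": [0,0,0.177],"hand": 0},{"delta_pos": [0.5,-41,0],"turn": [0,0,0.26],"hand": 0},{"delta_pos": [2.5,-54,0],"turn": [0,0,0.345],"hand": 0},{"delta_pos": [2.5,-54,0],"turn": [0,0,0.345],"hand": 0}]}}

```text
clock: 4.1
eef_pos: [485.4, -63.8, 325.1]
eef_rot: [-3.141, 0.0, 1.779]
wrist_force: [1.9, -1.8, -5.0]
finger_gap: 11.6
```

```bash
python3 snap.py 4 top scene wrist; python3 - <<'E'
from h import *
import pickle
im,_=pickle.load(open('pics/top_4.pkl','rb'));save('t4',im[125:225,240:340],7)
im,_=pickle.load(open('pics/scene_4.pkl','rb'));save('s4',im[150:260,240:340],7)
E
```

```text
{'clock': 4.25, 'joints': [-0.204, 0.105, 1.536, -0.0, 1.501, -0.412], 'eef_pos': [485.328, -63.032, 325.188], 'eef_rot': [-3.141, 0.0, 1.779], 'wrist_force': [1.553, -2.055, -5.679], 'moment': [-0.353, -0.313, -0.061], 'finger_gap': 11.419}
```

View pics/t4.png

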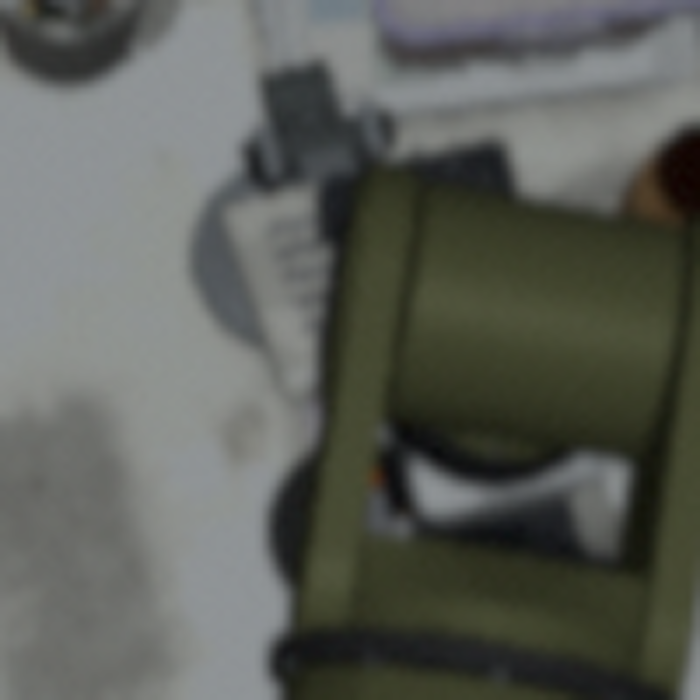

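View pics/wrist_4.png

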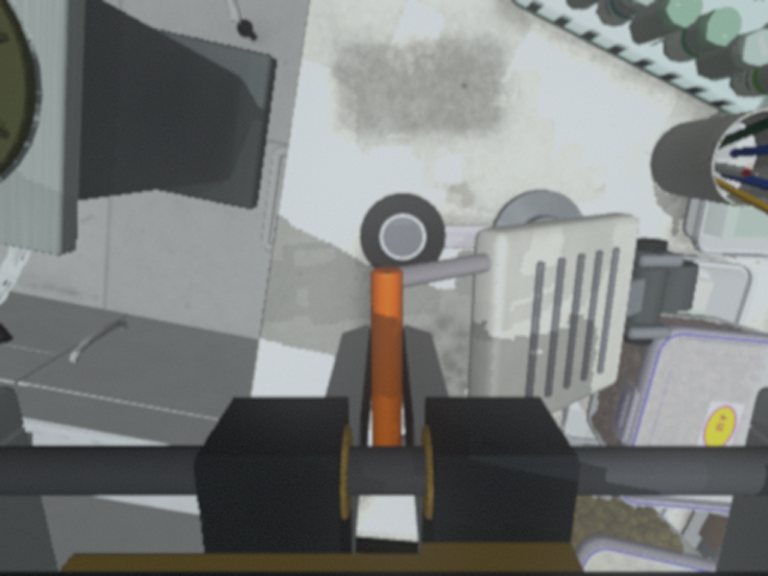

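View pics/s4.png

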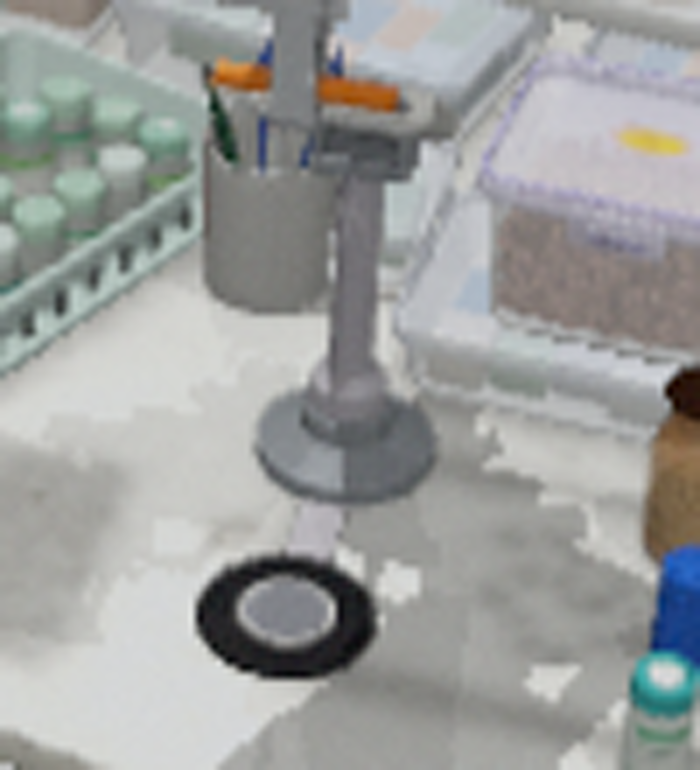

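```bash
python3 - <<'E'
from h import *
import pickle
ax=np.array([637.8,-33.1])
def plate(im,c,roi,z=6):
    x0,y0,x1,y1=roi;a=im[y0:y1,x0:x1].astype(int).max(2)
    for th in (60,75):
        m=(a<th).astype(np.uint8);n,l,st,ce=cv2.connectedComponentsWithStats(m);i=1+np.argmax(st[1:,4]);h=cv2.convexHull(np.argwhere(l==i)[:,::-1].astype(np.int32))
        e=cv2.fitEllipse(h);P=onz(c,e[0][0]+x0,e[0][1]+y0,z);d=ax-P[:2];print(th,e,P[:2],np.hypot(*d),np.degrees(np.arctan2(d[1],d[0])))
im,c=pickle.load(open('pics/wrist_4.pkl','rb'));plate(im,c,(235,125,300,179))
im,c=pickle.load(open('pics/scene_4.pkl','rb'));plate(im,c,(262,222,298,252))
# strap in wrist: crop
im,c=pickle.load(open('pics/wrist_4.pkl','rb'));save('w4',im[120:200,230:400],4.5)
E
```

```text
Traceback (most recent call last):
ValueError: attempt to get argmax of an empty sequence
```

```bash
python3 - <<'E'
from h import *
import pickle
ax=np.array([637.8,-33.1])
im,c=pickle.load(open('pics/wrist_4.pkl','rb'));save('w4',im[120:200,230:400],4.5)
print(im[157,238:300].max(1))
def plate(im,c,roi,ths,z=6):
    x0,y0,x1,y1=roi;a=im[y0:y1,x0:x1].astype(int).max(2)
    for th in ths:
        m=(a<th).astype(np.uint8);n,l,st,ce=cv2.connectedComponentsWithStats(m);i=1+np.argmax(st[1:,4]);h=cv2.convexHull(np.argwhere(l==i)[:,::-1].astype(np.int32))
        e=cv2.fitEllipse(h);P=onz(c,e[0][0]+x0,e[0][1]+y0,z);d=ax-P[:2];print(th,e,P[:2],np.hypot(*d),np.degrees(np.arctan2(d[1],d[0])))
plate(im,c,(235,125,300,178),(95,105))
im,c=pickle.load(open('pics/scene_4.pkl','rb'));plate(im,c,(262,222,298,252),(60,75))
E
```

```text
[201 175 122  84  80  79  80  81  81  80  80  80  80  87 122 166 187 170
 151 144 144 144 144 143 143 143 144 145 143 144 143 142 142 144 142 143
 143 142 143 142 142 141 146 167 194 181 129  82  76  75  76  75  75  75
  74  75  76  82 116 161 190 198]
95 ((32.87242889404297, 30.321552276611328), (49.9025993347168, 56.539146423339844), 80.63579559326172) [500.9512926  -60.15540519] 139.49754000290852 11.183332304417716
105 ((32.785980224609375, 30.984939575195312), (52.11129379272461, 56.487762451171875), 78.79875183105469) [501.04363648 -61.19573534] 139.612582909639 11.609521763923386
60 ((18.380788803100586, 15.949143409729004), (16.514015197753906, 24.911449432373047), 91.51789855957031) [495.99675045 -63.8881404 ] 145.10710241698786 12.24985987473848
75 ((18.410547256469727, 15.997312545776367), (16.964021682739258, 25.0742244720459), 93.54227447509766) [495.81870543 -64.08479724] 145.3229013889774 12.310735448219887
```

View pics/w4.png

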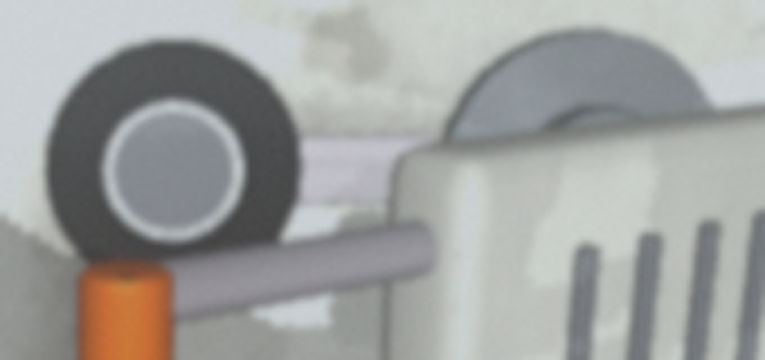

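```bash
python3 - <<'E'
from h import *
import pickle
im,c=pickle.load(open('pics/wrist_4.pkl','rb'))
P=onz(c,230+174/4.5-.4,120+170/4.5-.4,6);print(P)
# strap edge slope: vertical gradient along columns 300..312
g=im.astype(float).mean(2)
for u in range(300,316,2):
    col=g[145:172,u];d=np.diff(col);print(u,145+np.argmax(np.abs(np.diff(g[145:156,u])))+.5,np.round(g[146:170,u]).astype(int))
a=np.array(im).astype(int);m=((a[...,0]>1.6*a[...,2])&(a[...,0]-a[...,1]>35)&(a[...,0]>90))
ys,xs=np.where(m);
for y in range(184,296,10):
    q=xs[ys==y]; 
    if len(q):print(y,q.min(),q.max(),q.mean())
E
```

```text
[502.24456683 -63.17080432   6.        ]
300 150.5 [175 172 167 164 173 188 198 199 195 192 191 193 194 194 196 193 193 191
 186 190 201 207 207 208]
302 150.5 [175 173 171 166 173 189 196 197 195 192 191 193 195 195 194 193 192 186
 180 184 198 205 206 208]
304 150.5 [177 178 174 170 174 188 196 197 194 192 191 192 194 194 194 192 188 182
 173 178 197 205 200 192]
306 150.5 [181 180 175 168 176 188 197 197 195 192 190 193 194 194 193 187 183 181
 176 182 193 186 167 153]
308 150.5 [183 181 174 167 171 188 196 198 195 193 190 192 192 191 190 185 182 179
 174 175 178 164 151 144]
310 150.5 [184 181 176 172 174 188 195 196 194 191 188 187 187 185 183 184 182 179
 174 173 172 160 149 145]
312 150.5 [184 183 180 173 177 189 195 197 193 190 185 184 183 186 184 183 182 180
 176 171 167 155 148 140]
314 150.5 [184 183 175 169 175 187 196 196 195 191 187 185 184 184 183 182 182 178
 170 172 173 160 150 138]
184 248 267 257.5
194 248 267 257.5
204 248 267 257.5
214 248 267 257.5
224 248 267 257.5
234 248 267 257.5
244 248 267 257.5
254 248 267 257.5
264 248 267 257.5
274 249 266 257.5
284 249 266 257.5
294 249 266 257.5
```

Request:
{"op": "carry_out", "data": {"series": [{"delta_pos": [-7.7,-1.6,-12.2],"turn": [0,0,0],"hand": 0},{"delta_pos": [-14.5,-3.1,-25],"turn": [0,0,0],"hand": 0},{"delta_pos": [-20.4,-4.3,-38.3],"turn": [0,0,0],"hand": 0},{"delta_pos": [-25.1,-5.3,-52.1],"turn": [0,0,0],"hand": 0}]}}

```text
clock: 4.75
eef_pos: [460.3, -68.2, 273.1]
eef_rot: [3.14, 0.0, 1.781]
wrist_force: [6.7, 2.0, 0.7]
finger_gap: 11.0
```

Request:
{"op": "carry_out", "data": {"series": [{"delta_pos": [-3.7,-0.8,-13.7],"turn": [0,0,0],"hand": 0},{"delta_pos": [-6.5,-1.4,-28],"turn": [0,0,0],"hand": 0},{"delta_pos": [-8,-1.7,-42.5],"turn": [0,0,0],"hand": 0},{"delta_pos": [-8.6,-1.8,-57],"turn": [0,0,0],"hand": 0},{"delta_pos": [-8.6,-1.8,-57],"turn": [0,0,0],"hand": 0}]}}

```text
clock: 5.38
eef_pos: [452.3, -70.1, 215.5]
eef_rot: [3.14, -0.0, 1.781]
wrist_force: [10.6, 3.3, -2.4]
finger_gap: 11.5
```

```bash
python3 snap.py 5 scene wrist; python3 - <<'E'
from h import *
import pickle
im,_=pickle.load(open('pics/scene_5.pkl','rb'));save('s5',im[150:260,240:340],7)
E
```

```text
{'clock': 5.475, 'joints': [-0.234, 0.106, 1.79, 0.001, 1.244, -0.444], 'eef_pos': [452.311, -70.069, 215.892], 'eef_rot': [3.14, -0.0, 1.781], 'wrist_force': [11.337, 3.052, -1.678], 'moment': [0.519, -1.978, -0.01], 'finger_gap': 11.405}
```

View pics/s5.png

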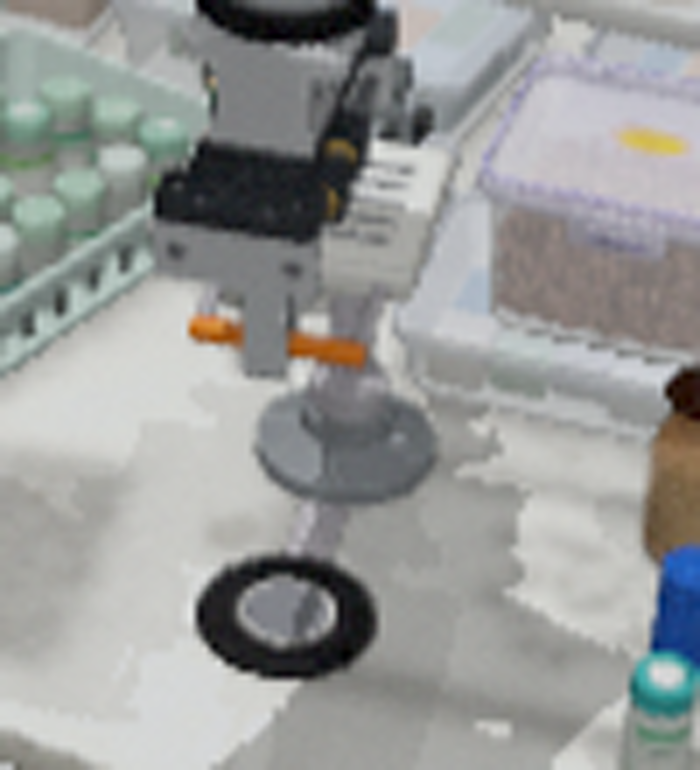

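View pics/wrist_5.png

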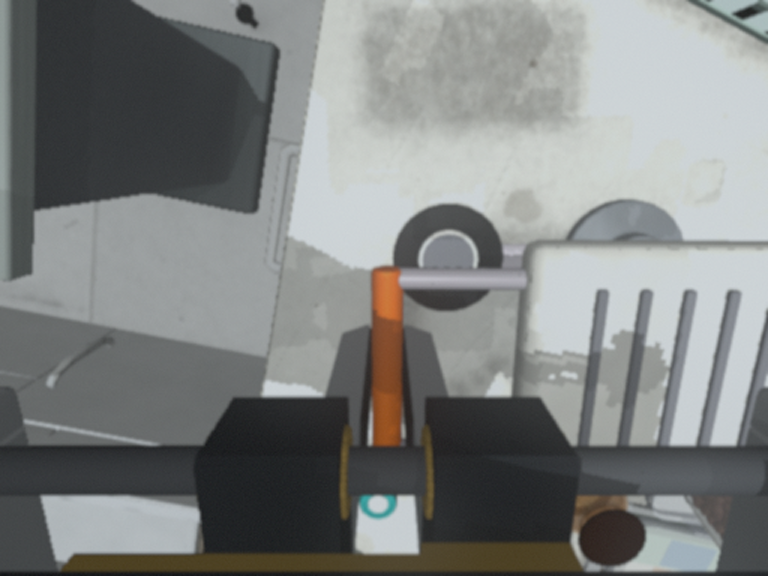

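Request:
{"op": "carry_out", "data": {"series": [{"delta_pos": [0.5,0,0],"turn": [0,0,0],"hand": 0.15},{"delta_pos": [0.5,0,0],"turn": [0,0,0],"hand": 0.3},{"delta_pos": [0.5,0,0],"turn": [0,0,0],"hand": 0.45},{"delta_pos": [0.5,0,20],"turn": [0,0,0],"hand": 0.45},{"delta_pos": [0.5,0,60],"turn": [0,0,0],"hand": 0.45},{"delta_pos": [0.5,0,110],"turn": [0,0,0],"hand": 0.45}]}}

```text
clock: 6.22
eef_pos: [451.7, -70.3, 327.0]
eef_rot: [-3.14, -0.001, 1.781]
wrist_force: [0.2, -0.3, 0.3]
finger_gap: 42.2
```

Request:
{"op": "carry_out", "data": {"series": [{"delta_pos": [-15,50,15],"turn": [0,0,0],"hand": 0.45},{"delta_pos": [-30,110,15],"turn": [0,0,0],"hand": 0.5},{"delta_pos": [-30,130,15],"turn": [0,0,0],"hand": 0.5}]}}

```text
clock: 6.6
eef_pos: [421.2, 61.8, 341.7]
eef_rot: [3.141, 0.0, 1.783]
wrist_force: [-0.6, -0.9, 0.0]
finger_gap: 47.0
```

```bash
python3 snap.py 6 scene wrist top; python3 - <<'E'
from h import *
import pickle
im,_=pickle.load(open('pics/scene_6.pkl','rb'));save('s6',im[150:260,240:340],7)
im,_=pickle.load(open('pics/top_6.pkl','rb'));save('t6',im[125:225,240:340],7)
E
```

```text
{'clock': 6.75, 'joints': [0.055, -0.049, 1.658, -0.0, 1.533, -0.156], 'eef_pos': [422.007, 60.021, 341.267], 'eef_rot': [-3.141, 0.0, 1.783], 'wrist_force': [0.033, -1.136, -0.408], 'moment': [0.01, 0.051, 0.004], 'finger_gap': 47.07}
```

View pics/s6.png

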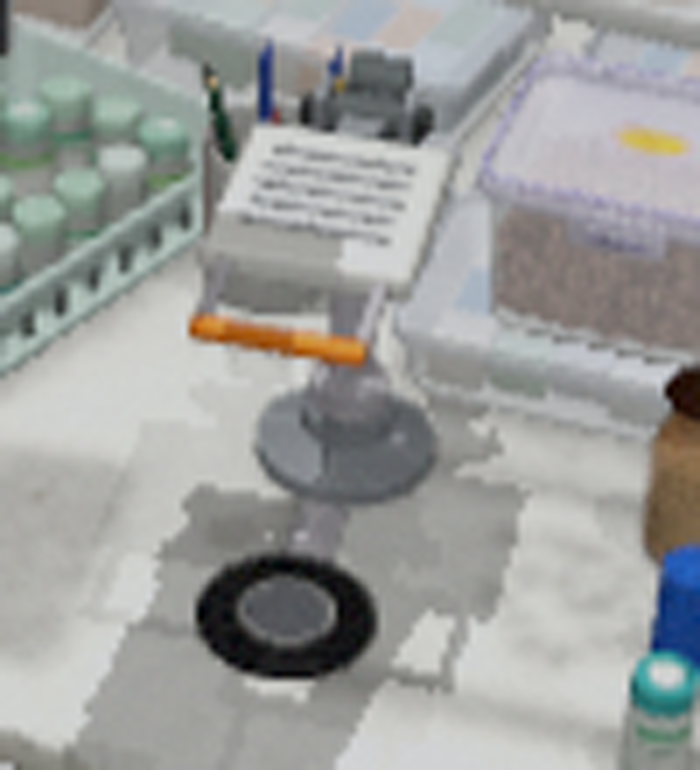

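View pics/t6.png

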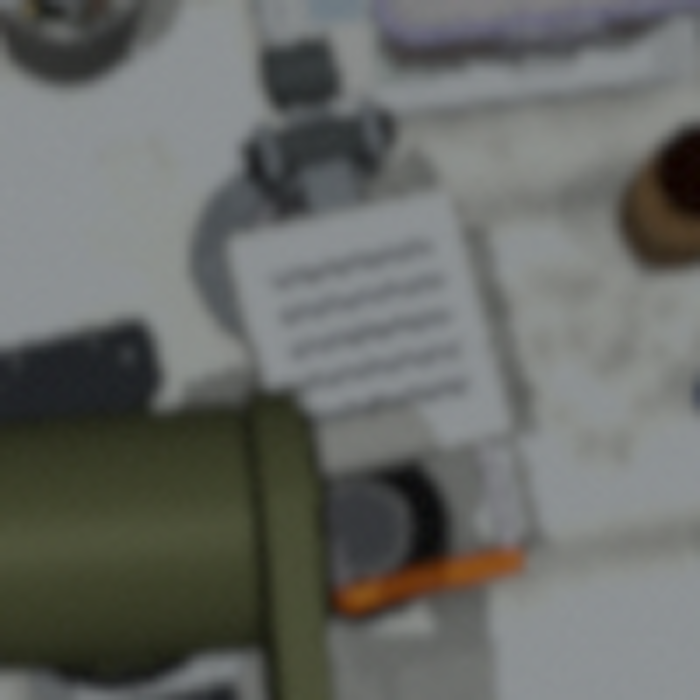

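View pics/wrist_6.png

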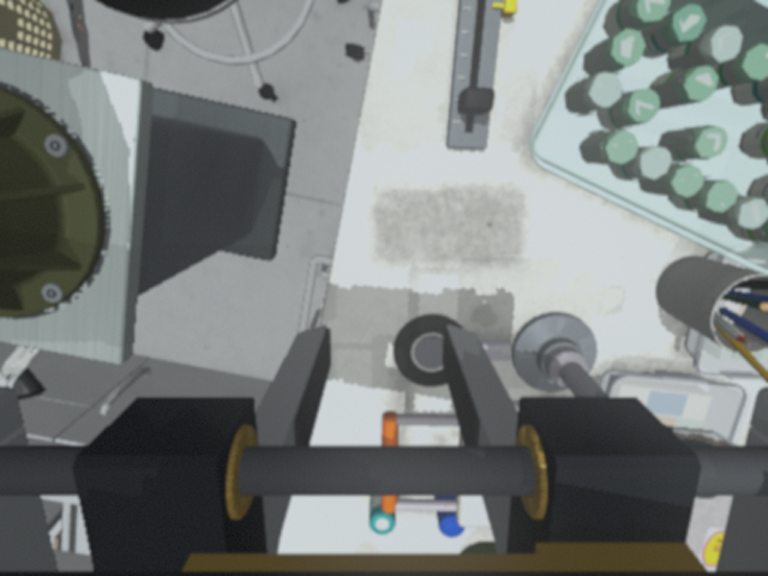

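```bash
python3 - <<'E'
from h import *
import pickle
im,c=pickle.load(open('pics/scene_6.pkl','rb'))
a=im.astype(int);m=((a[...,0]>1.7*a[...,2])&(a[...,0]-a[...,1]>40)&(a[...,0]>110)).astype(np.uint8)
m[:190]=0;m[205:]=0;m[:,:262]=0;m[:,300:]=0
ys,xs=np.where(m);print(len(xs),xs.mean(),ys.mean())
ax=np.array([638.4,-33.6]);n=np.array([-.9785,-.2062])
for th in (-3,0,3):
    r=190*np.cos(np.radians(th));b=[*(ax+n*r),210+190*np.sin(np.radians(th))];print(th,np.round(b,1),proj(c,b))
print('plate proj',proj(c,[501.7,-62.7,6]),'seen 280.35,237.9')
im,c=pickle.load(open('pics/wrist_6.pkl','rb'))
a=im.astype(int)
for nm,f,roi,z in (('yel',(a[...,0]>1.5*a[...,2])&(a[...,1]>1.4*a[...,2])&(a[...,0]>120),(325,0,350,12),18),('orange',(a[...,0]>1.6*a[...,2])&(a[...,0]-a[...,1]>35),(245,265,275,345),210)):
    x0,y0,x1,y1=roi;ys,xs=np.where(f[y0:y1,x0:x1]);print(nm,len(xs),xs.min()+x0,xs.max()+x0,ys.min()+y0,ys.max()+y0,onz(c,xs.mean()+x0,ys.mean()+y0,z))
for nm,u,v,z in (('grip',477,97,54),('plate',432,351,6),('foot',554,351,10),('trackTL',460,0,14),('trackBL',449,148,14),('trackBR',486,149,14),('teal',382,522,62)):print(nm,onz(c,u/1.5,v/1.5,z))
save('w6',im[0:110,290:360],6)
E
```

```text
84 279.4404761904762 198.20238095238096
-3 [452.7 -72.7 200.1] [279.46891994 199.85052989]
0 [452.5 -72.8 210. ] [279.56997201 197.30283738]
3 [452.7 -72.7 219.9] [279.71076277 194.63746266]
plate proj [280.76816741 236.87394077] seen 280.35,237.9
yel 98 328 343 0 8 [485.40686688 291.65334383  18.        ]
orange 294 254 264 277 341 [451.25905859 -65.34237862 210.        ]
grip [474.08161666 204.32536292  54.        ]
plate [502.42691047 -62.35771708   6.        ]
foot [637.38010132 -31.35102577  10.        ]
trackTL [442.82585103 288.44964183  14.        ]
trackBL [465.35840421 158.37486869  14.        ]
trackBR [501.90613499 165.29348382  14.        ]
teal [ 485.5572366  -255.56144599   62.        ]
```

View pics/w6.png

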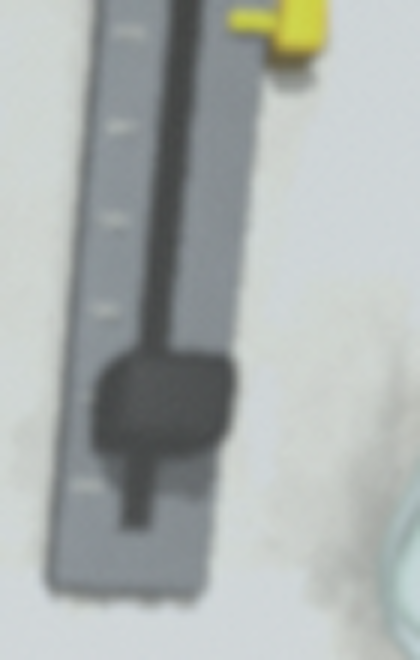

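Request:
{"op": "carry_out", "data": {"series": [{"delta_pos": [10,30,-20],"turn": [0,0,0.19],"hand": 0.45},{"delta_pos": [20,60,-40],"turn": [0,0,0.38],"hand": 0.45},{"delta_pos": [30,90,-70],"turn": [0,0,0.57],"hand": 0.45},{"delta_pos": [40,120,-100],"turn": [0,0,0.75],"hand": 0.45},{"delta_pos": [53,143,-120],"turn": [0,0,0.93],"hand": 0.45},{"delta_pos": [53,143,-140],"turn": [0,0,1.12],"hand": 0.45},{"delta_pos": [53,143,-160],"turn": [0,0,1.31],"hand": 0.45},{"delta_pos": [53,143,-180],"turn": [0,0,1.49],"hand": 0.45}]}}

```text
clock: 7.75
eef_pos: [475.6, 201.3, 160.3]
eef_rot: [-3.141, -0.001, -3.008]
wrist_force: [0.7, -0.1, 0.2]
finger_gap: 42.4
```

Request:
{"op": "carry_out", "data": {"series": [{"delta_pos": [0,0,-10],"turn": [0,0,0.04],"hand": 0.45},{"delta_pos": [0,0,-10],"turn": [0,0,0.04],"hand": 0.45}]}}

```text
clock: 8.0
eef_pos: [475.3, 201.4, 150.5]
eef_rot: [-3.141, -0.002, -2.974]
wrist_force: [0.2, -0.5, -0.0]
finger_gap: 42.3
```

```bash
python3 snap.py 7 wrist
```

```text
{'clock': 8.05, 'joints': [0.33, 0.308, 1.706, -0.0, 1.129, -1.407], 'eef_pos': [475.518, 201.734, 151.223], 'eef_rot': [-3.141, -0.001, -2.975], 'wrist_force': [0.082, 0.131, -0.119], 'moment': [0.013, 0.059, 0.009], 'finger_gap': 41.935}
```

View pics/wrist_7.png

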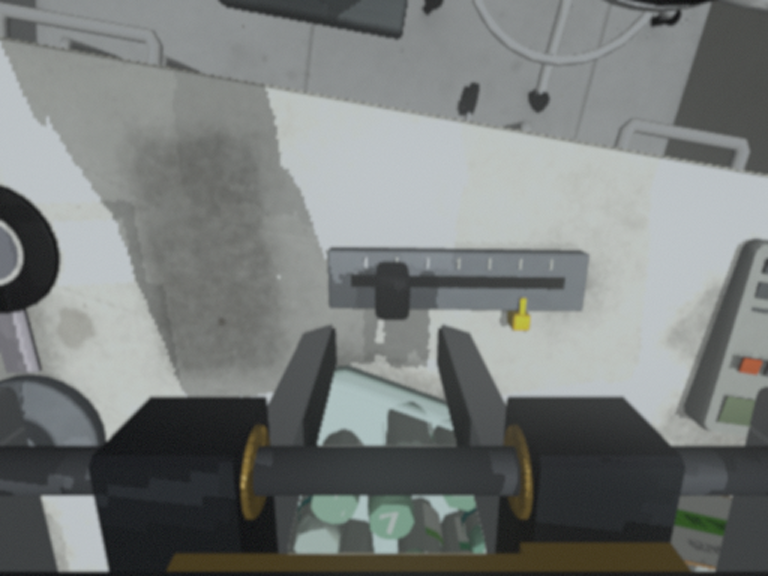

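```bash
python3 - <<'E'
from h import *
import pickle
im,c=pickle.load(open('pics/wrist_7.pkl','rb'));save('w7',im[155:225,210:400],4)
a=im.astype(int)
x0,y0,x1,y1=330,195,360,222
f=(a[...,0]>1.5*a[...,2])&(a[...,1]>1.4*a[...,2])&(a[...,0]>100)
ys,xs=np.where(f[y0:y1,x0:x1]);print('yel',len(xs),xs.min()+x0,xs.max()+x0,ys.min()+y0,ys.max()+y0)
for y in range(y0,y1):
    q=xs[ys==y-y0]
    if len(q):print(y,q.min()+x0,q.max()+x0)
# grip dark mask
x0,y0,x1,y1=240,170,285,216
g=a.max(2);m=(g[y0:y1,x0:x1]<70)
for y in range(172,216,3):print(y,np.where(g[y,240:285]<75)[0]+240)
E
```

```text
yel 181 341 353 199 219
199 347 350
200 346 350
201 346 350
202 346 350
203 346 350
204 346 350
205 346 350
206 346 350
207 345 350
208 342 350
209 342 351
210 342 352
211 341 352
212 341 353
213 341 352
214 341 352
215 341 352
216 341 352
217 341 352
218 342 352
219 342 351
172 []
175 [256 257 258 259 261 262]
178 [252 253 254 255 256 257 258 259 260 261 262 263 264 265 266 267 268 269
 270]
181 [251 252 253 254 255 256 257 258 259 260 261 262 263 264 265 266 267 268
 269 270 271]
184 [240 241 242 243 244 245 246 247 248 249 250 251 252 253 254 255 256 257
 258 259 260 261 262 263 264 265 266 267 268 269 270 271 272 273 280 281
 282 283 284]
187 [240 241 242 243 244 245 246 247 248 249 250 251 252 253 254 255 256 257
 258 259 260 261 262 263 264 265 266 267 268 269 270 271 272 273 274 275
 276 277 278 279 280 281 282 283 284]
190 [240 241 242 243 244 245 246 247 248 249 250 251 252 253 254 255 256 257
 258 259 260 261 262 263 264 265 266 267 268 269 270 271 272 273 274 275
 276 277 278 279 280 281 282 283 284]
193 [250 251 252 253 254 255 256 257 258 259 260 261 262 263 264 265 266 267
 268 269 270 271 272]
196 [250 251 252 253 254 255 256 257 258 259 260 261 262 263 264 265 266 267
 268 269 270 271 272 273]
199 [250 251 252 253 254 255 256 257 258 259 260 261 262 263 264 265 266 267
 268 269 270 271 272]
202 [250 251 252 253 254 255 256 257 258 259 260 261 262 263 264 265 266 267
 268 269 270 271 272]
205 [250 251 252 253 254 255 256 257 258 259 260 261 262 263 264 265 266 267
 268 269 270 271 272]
208 [251 252 253 254 255 256 257 258 259 260 261 262 263 264 265 266 267 268
 269 270 271]
211 [253 254 255 256 257 258 259 260 261 262 263 264 265 266 267 268 269 270]
214 []
```

View pics/w7.png

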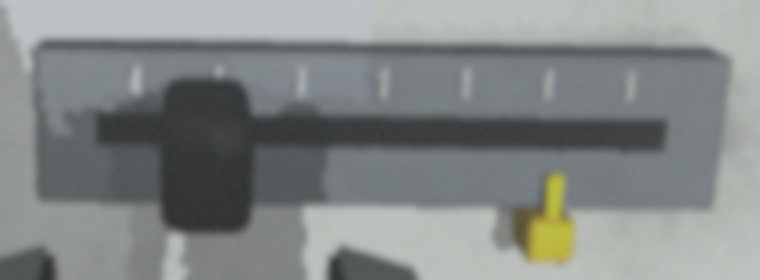

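```bash
python3 - <<'E'
from h import *
import pickle
im,c=pickle.load(open('pics/wrist_7.pkl','rb'))
ps=[onz(c,210+u/4,155+v/4,14) for u,v in ((38,199),(712,208),(40,46),(722,55))]
for a,b in ((0,1),(2,3)):
    d=ps[b]-ps[a];print(ps[a],ps[b],np.hypot(*d[:2]),np.degrees(np.arctan2(d[1],d[0])))
G=onz(c,261.3,196.5,54);
for z in (14,18):
    M=onz(c,348.1,202,z)
    for az in (98.5,99,99.5):
        y=np.array([np.cos(np.radians(az)),np.sin(np.radians(az))]);s=(M-G)[:2]@y;print(G,M,az,s,s*y)
print(onz(c,347,212,18))
E
```

```text
[500.67016049 166.664829    14.        ] [474.89613277 332.20490859  14.        ] 167.53452913696978 98.84970477282796
[462.32699475 161.89911963  14.        ] [437.02626725 323.86393777  14.        ] 163.9290368632494 98.87849211424694
[473.60515054 203.63975075  54.        ] [476.47640214 291.82908566  14.        ] 98.5 86.7962531999065 [-12.82930307  85.8428713 ]
[473.60515054 203.63975075  54.        ] [476.47640214 291.82908566  14.        ] 99 86.65441515018833 [-13.55573708  85.5875555 ]
[473.60515054 203.63975075  54.        ] [476.47640214 291.82908566  14.        ] 99.5 86.50597803126024 [-14.27760457  85.31960058]
[473.60515054 203.63975075  54.        ] [475.42975084 290.39607405  18.        ] 98.5 85.53368689620144 [-12.64268389  84.59417319]
[473.60515054 203.63975075  54.        ] [475.42975084 290.39607405  18.        ] 99 85.40277862588222 [-13.35993799  84.3513287 ]
[473.60515054 203.63975075  54.        ] [475.42975084 290.39607405  18.        ] 99.5 85.26536660332033 [-14.07284462  84.09600339]
[485.66112386 291.83974465  18.        ]
```

Request:
{"op": "carry_out", "data": {"series": [{"delta_pos": [-1.5,1.9,-40],"turn": [0,0,-0.012],"hand": 0.45},{"delta_pos": [-1.5,1.9,-80],"turn": [0,0,-0.012],"hand": 0.45},{"delta_pos": [-1.5,1.9,-101],"turn": [0,0,-0.012],"hand": 0.45},{"delta_pos": [-1.5,1.9,-101],"turn": [0,0,-0.012],"hand": 0.3},{"delta_pos": [-1.5,1.9,-101],"turn": [0,0,-0.012],"hand": 0.15},{"delta_pos": [-1.5,1.9,-101],"turn": [0,0,-0.012],"hand": 0.15},{"delta_pos": [-1.5,1.9,-101],"turn": [0,0,-0.012],"hand": 0.15}], "squeeze": 8}}

```text
clock: 8.93
eef_pos: [474.4, 204.7, 51.6]
eef_rot: [3.141, 0.002, -2.985]
wrist_force: [-1.0, -1.6, 7.0]
finger_gap: 19.8
```

```bash
python3 snap.py 8 wrist
```

```text
{'clock': 8.975, 'joints': [0.337, 0.452, 1.775, -0.0, 0.912, -1.391], 'eef_pos': [474.431, 204.705, 51.633], 'eef_rot': [3.141, 0.002, -2.985], 'wrist_force': [-0.792, -2.127, 8.28], 'moment': [-0.231, 0.089, -0.027], 'finger_gap': 19.977}
```

View pics/wrist_8.png

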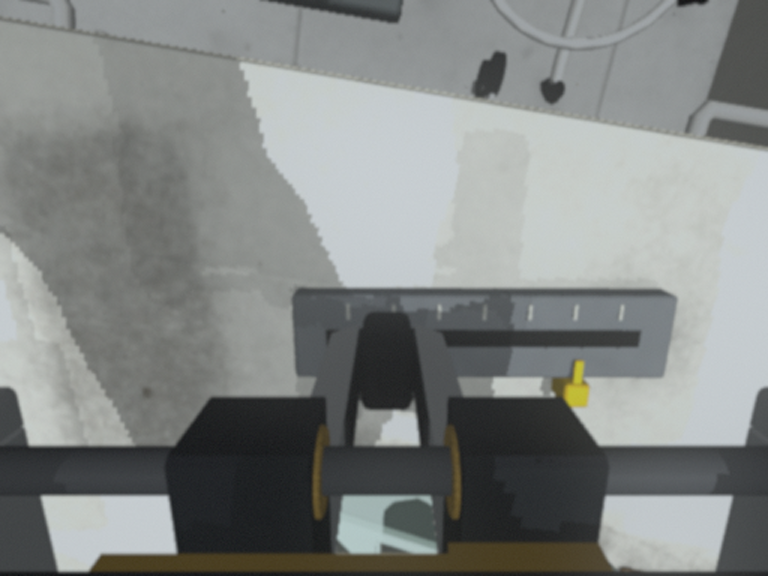

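```bash
cat > yel.py <<'E'
from h import *
import pickle,sys
im,c=pickle.load(open(sys.argv[1],'rb'));a=im.astype(int)
f=(a[...,0]>1.5*a[...,2])&(a[...,1]>1.4*a[...,2])&(a[...,0]>100)
f=f.astype(np.uint8);f[:215]=0;f[285:]=0;f[:,:200]=0;f[:,440:]=0
n,l,st,ce=cv2.connectedComponentsWithStats(f);i=1+np.argmax(st[1:,4]);ys,xs=np.where(l==i)
for y in range(ys.min(),ys.max()+1):print(y,xs[ys==y].min(),xs[ys==y].max(),end='; ')
print()
t=[(y,(xs[ys==y].min()+xs[ys==y].max())/2) for y in range(ys.min()+2,ys.min()+10)]
v=np.mean([q[0] for q in t]);u=np.mean([q[1] for q in t])
g=np.array([float(q) for q in sys.argv[2:4]]);y=np.array([np.cos(np.radians(98.9)),np.sin(np.radians(98.9))])
for z in (14,16,18):
    M=onz(c,u,v,z);s=(M[:2]-g)@y;print(z,M,s,s*y)
E
python3 yel.py pics/wrist_8.pkl 474.4 204.7
```

```text
240 384 387; 241 383 388; 242 383 388; 243 382 388; 244 382 388; 245 382 388; 246 382 388; 247 382 388; 248 382 388; 249 382 388; 250 382 388; 251 381 387; 252 375 388; 253 375 388; 254 376 388; 255 376 390; 256 376 391; 257 376 391; 258 375 392; 259 375 392; 260 375 392; 261 375 392; 262 375 391; 263 375 391; 264 375 391; 265 376 391; 266 376 391; 267 377 391; 268 377 391; 269 378 390; 270 379 390; 271 380 381; 
14 [476.69812487 291.95766676  14.        ] 85.85152894982603 [-13.28212321  84.81786502]
16 [475.88252115 290.90634521  16.        ] 84.93904782242886 [-13.1409529   83.91637029]
18 [475.06691742 289.85502366  18.        ] 84.02656669503168 [-12.99978259  83.01487555]
```

Request:
{"op": "carry_out", "data": {"series": [{"delta_pos": [-1.6,10,1],"turn": [0,0,0],"hand": 0.15},{"delta_pos": [-3.8,24,1],"turn": [0,0,0],"hand": 0.15},{"delta_pos": [-6,38,1],"turn": [0,0,0],"hand": 0.15},{"delta_pos": [-8.2,52,1],"turn": [0,0,0],"hand": 0.15},{"delta_pos": [-10.4,66,1],"turn": [0,0,0],"hand": 0.15},{"delta_pos": [-12.2,78,1],"turn": [0,0,0],"hand": 0.15},{"delta_pos": [-13,83,1],"turn": [0,0,0],"hand": 0.15},{"delta_pos": [-13,83,1],"turn": [0,0,0],"hand": 0.15}]}}

```text
clock: 9.98
eef_pos: [461.1, 288.8, 51.8]
eef_rot: [3.141, 0.002, -2.984]
wrist_force: [5.8, 2.4, -1.7]
finger_gap: 20.2
```

```bash
python3 snap.py 9 wrist;python3 - <<'E'
from h import *
import pickle
im,c=pickle.load(open('pics/wrist_9.pkl','rb'));save('w9',im[180:300,190:330],5)
E
```

```text
{'clock': 10.025, 'joints': [0.492, 0.501, 1.697, 0.0, 0.941, -1.237], 'eef_pos': [461.098, 288.691, 51.774], 'eef_rot': [3.141, 0.002, -2.984], 'wrist_force': [5.48, 2.223, -2.102], 'moment': [0.489, -0.999, -0.059], 'finger_gap': 19.969}
```

View pics/w9.png

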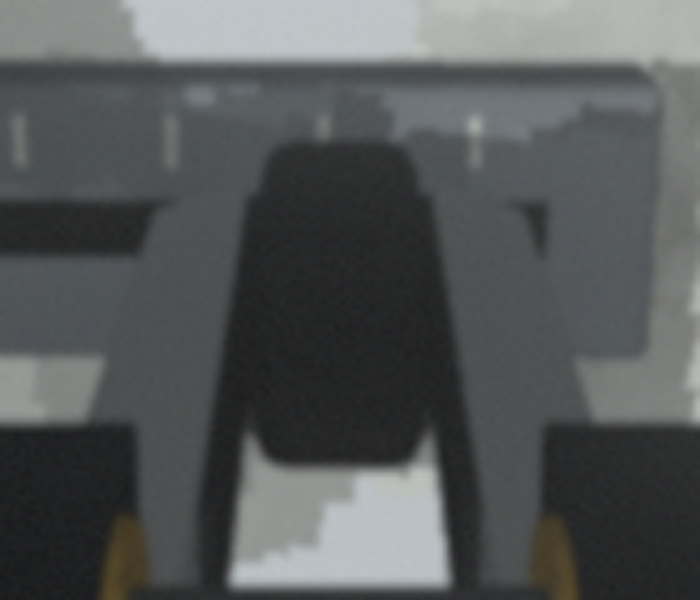

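Request:
{"op": "carry_out", "data": {"series": [{"delta_pos": [0,0,0],"turn": [0,0,0],"hand": 0.3},{"delta_pos": [0,0,0],"turn": [0,0,0],"hand": 0.45},{"delta_pos": [0,0,50],"turn": [0,0,0],"hand": 0.45},{"delta_pos": [0,0,100],"turn": [0,0,0],"hand": 0.45},{"delta_pos": [0,0,100],"turn": [0,0,0],"hand": 0.45}]}}

```text
clock: 10.65
eef_pos: [461.8, 288.4, 154.9]
eef_rot: [3.14, 0.006, -2.984]
wrist_force: [0.6, -0.1, -1.9]
finger_gap: 42.6
```

```bash
python3 snap.py 10 wrist;python3 - <<'E'
from h import *
import pickle
im,c=pickle.load(open('pics/wrist_10.pkl','rb'));save('w10',im[150:240,190:330],5)
g=im.astype(int).max(2)
for y in range(172,226,3):
    q=np.where(g[y,235:285]<75)[0]+235
    print(y,q.min() if len(q) else '',q.max() if len(q) else '')
a=im.astype(int)
f=(a[...,0]>1.5*a[...,2])&(a[...,1]>1.4*a[...,2])&(a[...,0]>100)
ys,xs=np.where(f[190:240,230:290])
for y in sorted(set(ys)):print('y',y+190,xs[ys==y].min()+230,xs[ys==y].max()+230)
E
```

```text
{'clock': 10.7, 'joints': [0.491, 0.361, 1.63, 0.0, 1.148, -1.237], 'eef_pos': [460.929, 287.846, 152.478], 'eef_rot': [3.141, 0.002, -2.984], 'wrist_force': [0.059, -0.468, -0.597], 'moment': [0.026, 0.012, -0.015], 'finger_gap': 42.305}
172  
175 249 266
178 247 267
181 237 268
184 235 284
187 235 284
190 246 269
193 247 268
196 247 269
199 247 269
202 247 268
205 248 268
208 249 267
211  
214  
217  
220  
223  
y 211 254 264
y 212 254 264
y 213 254 264
y 214 254 264
y 215 254 264
y 216 255 262
```

View pics/w10.png

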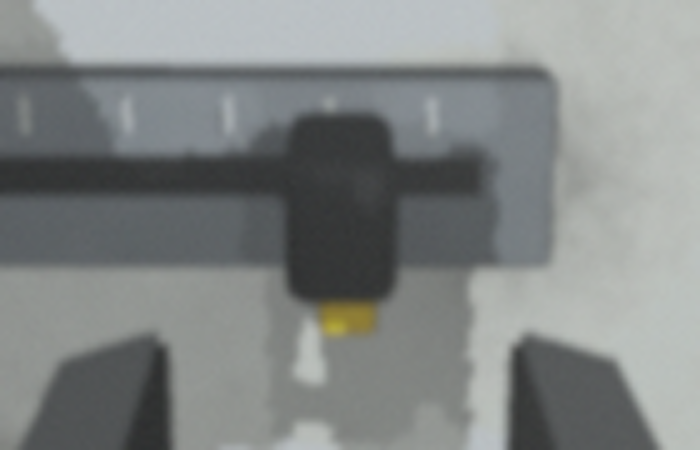

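Request:
{"op": "carry_out", "data": {"series": [{"delta_pos": [0,0,-50],"turn": [0,0,0],"hand": 0.45},{"delta_pos": [0,0,-101],"turn": [0,0,0],"hand": 0.45},{"delta_pos": [0,0,-101],"turn": [0,0,0],"hand": 0.3},{"delta_pos": [0,0,-101],"turn": [0,0,0],"hand": 0.15},{"delta_pos": [0,0,-101],"turn": [0,0,0],"hand": 0.15},{"delta_pos": [0,0,-101],"turn": [0,0,0],"hand": 0.15}]}}

```text
clock: 11.45
eef_pos: [461.4, 288.1, 52.0]
eef_rot: [3.141, 0.003, -2.984]
wrist_force: [-1.0, -0.7, 8.5]
finger_gap: 20.1
```

Request:
{"op": "carry_out", "data": {"series": [{"delta_pos": [-0.2,1.3,0],"turn": [0,0,0],"hand": 0.15},{"delta_pos": [-0.2,1.3,0],"turn": [0,0,0],"hand": 0.15},{"delta_pos": [-0.2,1.3,0],"turn": [0,0,0],"hand": 0.15},{"delta_pos": [-0.2,1.3,0],"turn": [0,0,0],"hand": 0.3},{"delta_pos": [-0.2,1.3,0],"turn": [0,0,0],"hand": 0.45},{"delta_pos": [-0.2,1.3,50],"turn": [0,0,0],"hand": 0.45},{"delta_pos": [-0.2,1.3,101],"turn": [0,0,0],"hand": 0.45},{"delta_pos": [-0.2,1.3,101],"turn": [0,0,0],"hand": 0.45}]}}

```text
clock: 12.45
eef_pos: [461.8, 289.6, 155.0]
eef_rot: [3.139, 0.006, -2.984]
wrist_force: [-0.6, -0.3, -1.2]
finger_gap: 42.2
```

```bash
python3 snap.py 11 wrist;python3 - <<'E'
from h import *
import pickle
im,c=pickle.load(open('pics/wrist_11.pkl','rb'));save('w11',im[150:240,190:330],5)
g=im.astype(int).max(2)
for y in range(193,210,3):
    q=np.where(g[y,235:285]<75)[0]+235
    print(y,q.min() if len(q) else '',q.max() if len(q) else '')
a=im.astype(int)
f=(a[...,0]>1.5*a[...,2])&(a[...,1]>1.4*a[...,2])&(a[...,0]>100)
ys,xs=np.where(f[190:240,230:290])
for y in sorted(set(ys)):print('y',y+190,xs[ys==y].min()+230,xs[ys==y].max()+230)
E
```

```text
{'clock': 12.5, 'joints': [0.493, 0.362, 1.629, -0.0, 1.148, -1.235], 'eef_pos': [460.872, 289.11, 152.55], 'eef_rot': [3.141, 0.003, -2.984], 'wrist_force': [-0.113, -0.283, -0.885], 'moment': [0.012, -0.001, 0.046], 'finger_gap': 42.752}
193 246 268
196 246 268
199 246 268
202 246 268
205 247 267
208 248 265
y 210 254 262
y 211 253 263
y 212 253 263
y 213 253 263
y 214 253 263
y 215 254 262
y 216 255 257
```

View pics/w11.png

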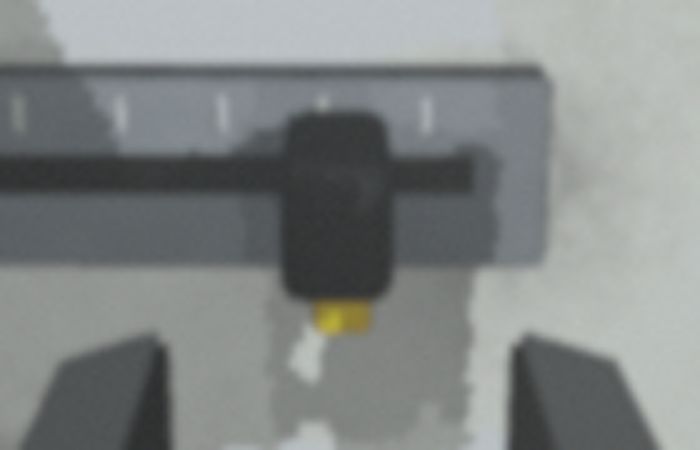

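Request:
{"op": "carry_out", "data": {"series": [{"delta_pos": [-10,-20,58],"turn": [0,0,0],"hand": 0.6},{"delta_pos": [-20,-45,110],"turn": [0,0,0],"hand": 0.6},{"delta_pos": [-30,-80,155],"turn": [0,0,0],"hand": 0.6},{"delta_pos": [-45,-130,170],"turn": [0,0,0],"hand": 0.6},{"delta_pos": [-55,-190,170],"turn": [0,0,0],"hand": 0.6},{"delta_pos": [-60,-250,170],"turn": [0,0,0],"hand": 0.6},{"delta_pos": [-60,-310,170],"turn": [0,0,0],"hand": 0.6},{"delta_pos": [-60,-370,170],"turn": [0,0,0],"hand": 0.6}]}}

```text
clock: 13.5
eef_pos: [399.9, -83.0, 320.1]
eef_rot: [3.141, -0.002, -2.984]
wrist_force: [1.2, -0.2, 0.3]
finger_gap: 56.4
```

Request:
{"op": "carry_out", "data": {"series": [{"delta_pos": [0,-60,0],"turn": [0,0,0],"hand": 0.6},{"delta_pos": [0,-120,0],"turn": [0,0,0],"hand": 0.6},{"delta_pos": [0,-175,0],"turn": [0,0,0],"hand": 0.6},{"delta_pos": [0,-175,-30],"turn": [0,0,0],"hand": 0.6}]}}

```text
clock: 14.0
eef_pos: [400.2, -259.2, 290.0]
eef_rot: [-3.142, -0.0, -2.988]
wrist_force: [0.5, 0.3, -1.6]
finger_gap: 56.5
```

```bash
python3 snap.py 12 wrist scene
```

```text
{'clock': 14.1, 'joints': [-0.647, 0.093, 1.636, 0.0, 1.42, -2.374], 'eef_pos': [399.372, -256.108, 287.249], 'eef_rot': [3.136, -0.005, -2.986], 'wrist_force': [0.655, 0.467, -0.048], 'moment': [0.012, -0.009, 0.037], 'finger_gap': 56.243}
```

View pics/wrist_12.png

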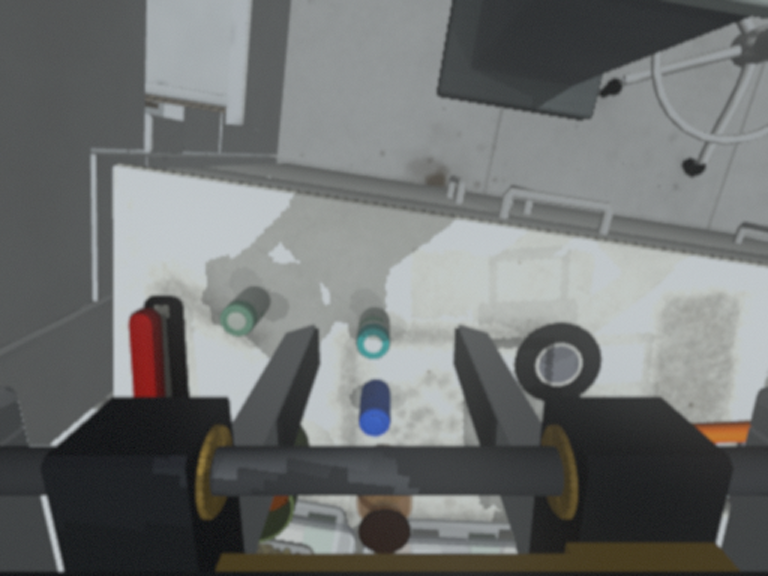

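```bash
python3 - <<'E'
from h import *
import pickle
im,c=pickle.load(open('pics/wrist_12.pkl','rb'));save('w12',im[180:300,130:300],4.5)
a=im.astype(int);r,g,b=a[...,0],a[...,1],a[...,2]
def cen(m,roi):
    x0,y0,x1,y1=roi;ys,xs=np.where(m[y0:y1,x0:x1]);h=cv2.convexHull(np.c_[xs+x0,ys+y0].astype(np.int32));return cv2.fitEllipse(h)
t=cen((g>r*1.4)&(b>r*1.3),(230,210,270,245));bl=cen((b>1.8*r)&(b>1.5*g),(230,245,270,296));print(t,bl)
T=onz(c,*t[0],60);print('teal',T,onz(c,373/1.5,344/1.5,62))
print('teal base-contact check',onz(c,373/1.5,312/1.5,0))
print('blue top',onz(c,376/1.5,421/1.5,62),onz(c,376/1.5,421/1.5,70),'mint',onz(c,238/1.5,320/1.5,62))
E
```

```text
((248.2737274169922, 227.750732421875), (20.99228286743164, 21.283143997192383), 134.44805908203125) ((249.33023071289062, 280.0472106933594), (19.237314224243164, 19.820493698120117), 85.2644271850586)
teal [ 483.82708684 -259.54343736   60.        ] [ 485.16399707 -258.75670371   62.        ]
teal base-contact check [ 476.62146651 -261.77140364    0.        ]
blue top [ 561.29001988 -244.68384644   62.        ] [ 556.33113724 -245.24916764   70.        ] mint [ 480.95833461 -379.21317152   62.        ]
```

View pics/w12.png

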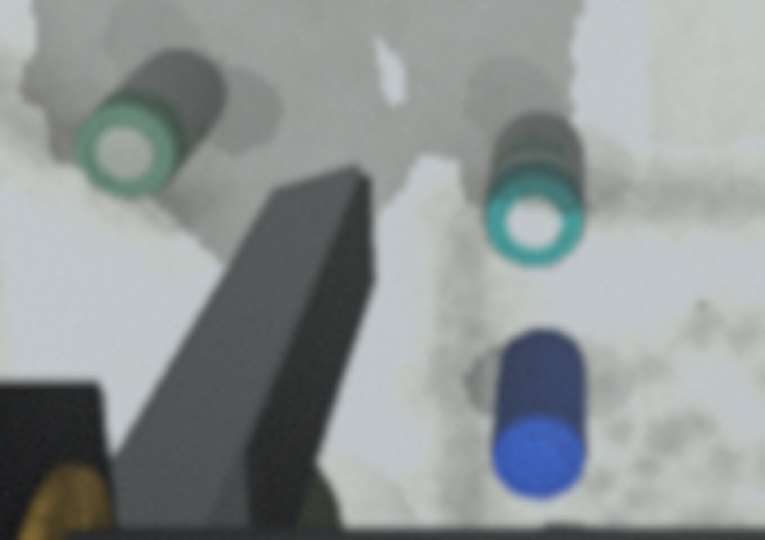

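```bash
python3 - <<'E'
from scipy.spatial.transform import Rotation as R
import numpy as np
p=np.radians(-20);L=R.from_rotvec(np.radians(45)*np.array([np.sin(p),-np.cos(p),0]));T=L*R.from_rotvec([0,0,-.505]);print(T.as_rotvec())
print((T*R.from_euler('xyz',[3.1416,0,-2.986])).as_matrix().round(3))
for f in (.25,.5,.75):print((R.from_rotvec(f*T.as_rotvec())*R.from_euler('xyz',[3.1416,0,-2.986])).as_matrix()[:,2])
E
```

```text
[-0.07650101 -0.78975201 -0.47855425]
[[-0.664  0.342  0.664]
 [ 0.242  0.94  -0.242]
 [-0.707  0.    -0.707]]
[ 0.19453823 -0.03071988 -0.98041377]
[ 0.37640489 -0.08330744 -0.92270213]
[ 0.53588554 -0.15496064 -0.82994812]
```

Request:
{"op": "carry_out", "data": {"series": [{"delta_pos": [0,4,-20],"turn": [-0.012,-0.13,-0.08],"hand": 0.6},{"delta_pos": [0,8,-45],"turn": [-0.025,-0.26,-0.16],"hand": 0.6},{"delta_pos": [0,12,-70],"turn": [-0.038,-0.395,-0.24],"hand": 0.6},{"delta_pos": [0,16,-90],"turn": [-0.051,-0.527,-0.32],"hand": 0.6},{"delta_pos": [0,20,-110],"turn": [-0.064,-0.66,-0.4],"hand": 0.6},{"delta_pos": [0,24,-125],"turn": [-0.077,-0.79,-0.479],"hand": 0.6},{"delta_pos": [0,24,-140],"turn": [-0.077,-0.79,-0.479],"hand": 0.6},{"delta_pos": [0,24,-140],"turn": [-0.077,-0.79,-0.479],"hand": 0.6}]}}

```text
clock: 15.1
eef_pos: [409.7, -218.1, 169.7]
eef_rot: [-3.123, 0.756, 2.79]
wrist_force: [-0.4, -0.3, 0.6]
finger_gap: 56.2
```

```bash
python3 snap.py 13 wrist scene
```

```text
{'clock': 15.2, 'joints': [-0.676, -0.105, 2.299, 0.767, 0.292, -2.554], 'eef_pos': [409.677, -218.831, 170.304], 'eef_rot': [-3.123, 0.757, 2.788], 'wrist_force': [-0.12, -0.724, 0.475], 'moment': [0.138, 0.279, 0.033], 'finger_gap': 56.329}
```

View pics/wrist_13.png

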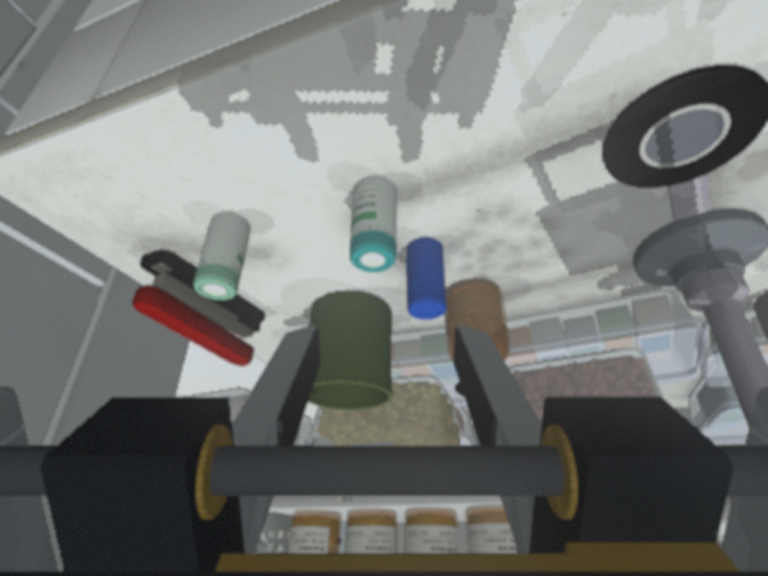

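View pics/scene_13.png

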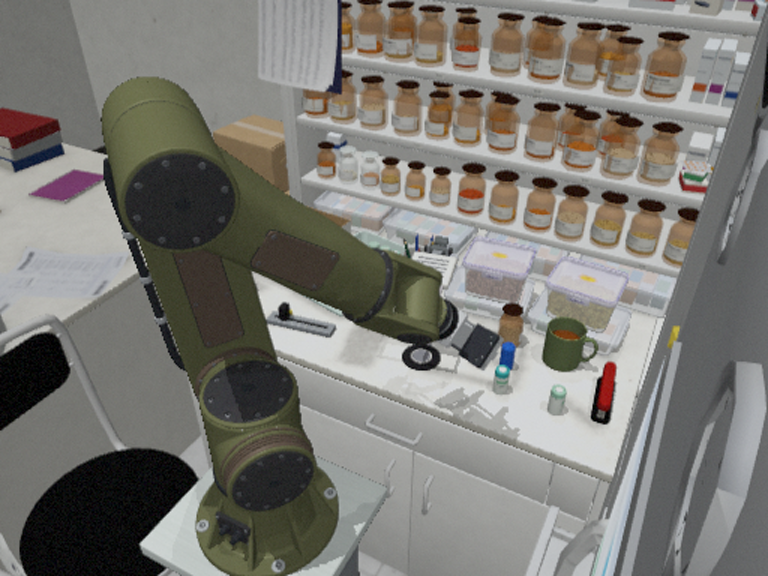

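```bash
cat > kin.py <<'E'
import numpy as np
from scipy.optimize import least_squares
from scipy.spatial.transform import Rotation as R
D=[([1.123,.3,1.521,0,1.321,-.067],[204.374,510.506,230.181],[-3.141,0,2.761]),
([.074,.082,1.349,0,1.711,.596],[479.34,71.966,420.074],[-3.141,.001,1.049]),
([.013,.136,1.5,0,1.506,.502],[500.878,43.152,326.127],[3.141,0,1.082]),
([-.204,.105,1.536,0,1.501,-.412],[485.328,-63.032,325.188],[-3.141,0,1.779]),
([-.234,.106,1.79,.001,1.244,-.444],[452.311,-70.069,215.892],[3.14,0,1.781]),
([.055,-.049,1.658,0,1.533,-.156],[422.007,60.021,341.267],[-3.141,0,1.783]),
([.337,.452,1.775,0,.912,-1.391],[474.431,204.705,51.633],[3.141,.002,-2.985]),
([.492,.501,1.697,0,.941,-1.237],[461.098,288.691,51.774],[3.141,.002,-2.984]),
([-.647,.093,1.636,0,1.42,-2.374],[399.372,-256.108,287.249],[3.136,-.005,-2.986]),
([-.676,-.105,2.299,.767,.292,-2.554],[409.677,-218.831,170.304],[-3.123,.757,2.788])]
Rz=lambda a:R.from_euler('z',a).as_matrix();Ry=lambda a:R.from_euler('y',a).as_matrix()
def fk(P,j):
    a,h,b,L1,e,L2,T=P
    R1=Rz(j[0]);R2=R1@Ry(j[1]);R3=R2@Ry(j[2]);R4=R3@Rz(j[3]);R5=R4@Ry(j[4]);R6=R5@Rz(-j[5]*SG+OF)
    p=R1@[a,0,h]+R2@[b,0,L1]+R3@[e,0,L2]+R5@[0,0,T];return p,R6
SG=-1;OF=0
def fit():
    f=lambda P:np.concatenate([fk(P,j)[0]-p for j,p,_ in D]+[[1e-3*P[2]]])
    return least_squares(f,[0,300,0,450,0,450,250])
s=fit();P=s.x
if __name__=='__main__':
    print(P.round(1));print(np.round([fk(P,j)[0]-p for j,p,_ in D],1))
    for SG in (1,-1):
      for j,_,e in (D[0],D[6],D[9]):
        M=R.from_euler('xyz',e).as_matrix();_,Q=fk(P,j);print(SG,R.from_matrix(Q.T@M).as_rotvec().round(3))
E
python3 kin.py
```

```text
[  4.  259.  -29.1 470.5  71.2 470.2 300.4]
[[ 35.  -12.1   1.1]
 [  8.2 -35.8   4.8]
 [  2.4 -36.6   0.8]
 [ -7.2 -35.9   0.3]
 [-16.4 -33.5  -4.1]
 [ -3.8 -37.   -3.3]
 [  9.8 -35.   -0.4]
 [ 18.4 -31.7  -0.1]
 [-24.7 -26.9  -1.9]
 [-10.8 -24.2   2.8]]
1 [0.    0.    1.437]
1 [ 0.000e+00  1.000e-03 -1.211e+00]
1 [ 1.000e-03 -0.000e+00  2.746e+00]
-1 [0.    0.    1.571]
-1 [-1.000e-03  0.000e+00  1.571e+00]
-1 [ 1.000e-03 -1.000e-03  1.571e+00]
```

```bash
sed -i 's/a,h,b,L1,e,L2,T=P/a,h,b,L1,e,L2,T,w,w5=P/; s/R1@\[a,0,h\]/R1@[a,w,h]/; s/R5@\[0,0,T\]/R4@[0,w5,0]+R5@[0,0,T]/; s/OF=0/OF=np.pi\/2/; s/450,250\]/450,250,30,0]/; s/\[\[1e-3\*P\[2\]\]\]/[1e-3*P[[2,8]]]/' kin.py
cat >> kin.py <<'E'
lo=np.array([-3.03,-.79,.23,-1.04,0.02,-2.5]);hi=np.array([3.03,2.21,2.5,4.18,3.07,2.5])
def ik(p,M,q0):
    def f(q):
        a,Q=fk(P,q);return np.r_[(a-p)/100,R.from_matrix(Q.T@M).as_rotvec()]
    r=least_squares(f,np.clip(q0,lo+.01,hi-.01),bounds=(lo,hi));return r.x,np.linalg.norm(r.fun)
def lean(phi,th):
    p=np.radians(phi);d=np.array([np.cos(p),np.sin(p),0]);z=np.sin(np.radians(th))*d-np.array([0,0,np.cos(np.radians(th))])
    y=np.array([-np.sin(p),np.cos(p),0]);x=np.cross(y,z);return np.c_[x,y,z]
E
python3 kin.py; python3 - <<'E'
from kin import *
for nm,g,phis in (('vial',[483.5,-258,36],(-40,-28,-20,-10,0)),('plate',[501.8,-62.7,44],(-15,-5,0,5,12))):
  for th in (40,45,50):
    for phi in phis:
        M=lean(phi,th);p=np.array(g)-6*M[:,2]
        for q0 in ([-.4,.3,2,0,.3,-1.6],[-.4,.3,2,3.1,.3,1.6],[-.4,.3,2,1.5,.6,0],[-.4,.3,2,.7,.6,-2]):
            q,e=ik(p,M,q0)
            if e<1e-3:print(nm,th,phi,q.round(2))
E
```

```text
[-4.000e-01  2.213e+02  8.000e-01  4.242e+02  4.080e+01  4.472e+02
  2.457e+02  3.660e+01 -1.000e-01]
[[ 0.3 -0.1  0.1]
 [ 0.1  0.2  0.1]
 [-0.1 -0.1 -0.3]
 [-0.2 -0.   0.1]
 [ 0.1  0.  -0.1]
 [ 0.1 -0.2  0.2]
 [ 0.   0.3  0. ]
 [-0.  -0.1  0. ]
 [ 0.1  0.1 -0.1]
 [ 0.   0.   0. ]]
1 [ 0.    -0.    -0.134]
1 [ 1.000e-03  0.000e+00 -2.781e+00]
1 [ 0.000e+00 -1.000e-03  1.176e+00]
-1 [ 0. -0. -0.]
-1 [-0.     0.001  0.001]
-1 [ 0.    -0.001  0.   ]
vial 40 -28 [-0.59  0.38  2.14  2.42  0.09  2.21]
vial 45 -40 [-0.49  0.4   2.17  3.78  0.25  1.1 ]
vial 45 -28 [-0.59  0.39  2.18  2.82  0.23  1.82]
vial 45 -20 [-0.66  0.4   2.18  2.29  0.29  2.19]
vial 45 -10 [-0.73  0.41  2.15  1.86  0.4   2.41]
vial 45 -10 [-0.73  0.41  2.15  1.86  0.4   2.41]
vial 45 0 [-0.79  0.43  2.11  1.59  0.53  2.5 ]
vial 45 0 [-0.79  0.43  2.11  1.59  0.53  2.5 ]
vial 50 -40 [-0.48  0.43  2.2   3.6   0.38  1.28]
vial 50 -28 [-0.59  0.42  2.22  2.92  0.37  1.71]
vial 50 -20 [-0.67  0.42  2.21  2.5   0.41  1.96]
vial 50 -10 [-0.75  0.44  2.18  2.08  0.5   2.18]
vial 50 -10 [-0.75  0.44  2.18  2.08  0.5   2.18]
via
[... 539 characters left out ...]
.12]
plate 45 5 [-0.35  0.32  2.27  2.1   0.35  2.26]
plate 45 5 [-0.35  0.32  2.27  2.1   0.35  2.26]
plate 45 12 [-0.4   0.33  2.25  1.84  0.44  2.38]
plate 45 12 [-0.4   0.33  2.25  1.84  0.44  2.38]
plate 50 -15 [-0.16  0.34  2.32  3.35  0.39  1.44]
plate 50 -15 [-0.16  0.34  2.32  3.35  0.39  1.44]
plate 50 -5 [-0.26  0.34  2.32  2.79  0.41  1.78]
plate 50 -5 [-0.26  0.34  2.32  2.79  0.41  1.78]
plate 50 0 [-0.32  0.34  2.32  2.54  0.43  1.92]
plate 50 0 [-0.32  0.34  2.32  2.54  0.43  1.92]
plate 50 5 [-0.37  0.35  2.31  2.31  0.47  2.04]
plate 50 5 [-0.37  0.35  2.31  2.31  0.47  2.04]
plate 50 12 [-0.43  0.36  2.28  2.04  0.54  2.16]
plate 50 12 [-0.43  0.36  2.28  2.04  0.54  2.16]
```

```bash
cat > plan.py <<'E'
from kin import *
def rows(q0,qs,p0=None,M0=None):
    a0,A0=fk(P,q0)
    for q in qs:
        a,A=fk(P,q);print((a-a0).round(0).tolist(),R.from_matrix(A@A0.T).as_rotvec().round(3).tolist(),'| TCP',a.round(0),'z',A[:,2].round(2),'wrist',(a-P[6]*A[:,2]).round(0))
def interp(q0,q1,n):return [np.array(q0)+(np.array(q1)-np.array(q0))*k/n for k in range(1,n+1)]
E
python3 - <<'E'
from plan import *
q0=[-.676,-.105,2.299,.767,.292,-2.554];qd=[-.647,.093,1.636,0,1.42,-2.2]
print('s1');rows(q0,interp(q0,qd,8))
M=lean(-20,50);z=M[:,2];d=np.array([np.cos(np.radians(-20)),np.sin(np.radians(-20)),0])
g=np.array([483.5,-258,36]);pre=g-6*z-70*d+[0,0,90]
qp,e=ik(pre,M,[-.67,.3,2.2,2.5,.41,1.96]);print(qp,e,pre)
qs=[-.647,.093,1.636,0,1.42,1.96]
print('s3');rows(qs,interp(qs,qp,16))
E
```

```text
s1
[19.0, 7.0, 12.0] [0.037, 0.045, 0.101] | TCP [ 428. -212.  183.] z [ 0.62 -0.16 -0.76] wrist [ 275. -172.  370.]
[30.0, 11.0, 24.0] [0.068, 0.109, 0.189] | TCP [ 440. -208.  194.] z [ 0.59 -0.09 -0.81] wrist [ 296. -187.  392.]
[35.0, 11.0, 35.0] [0.095, 0.19, 0.262] | TCP [ 444. -208.  205.] z [ 0.52 -0.03 -0.85] wrist [ 316. -201.  414.]
[33.0, 8.0, 47.0] [0.116, 0.284, 0.316] | TCP [ 443. -211.  217.] z [ 0.44  0.01 -0.9 ] wrist [ 335. -214.  437.]
[28.0, 1.0, 60.0] [0.133, 0.39, 0.351] | TCP [ 437. -218.  230.] z [ 0.34  0.04 -0.94] wrist [ 353. -226.  461.]
[18.0, -9.0, 75.0] [0.146, 0.505, 0.366] | TCP [ 427. -228.  246.] z [ 0.23  0.04 -0.97] wrist [ 370. -238.  485.]
[5.0, -23.0, 94.0] [0.156, 0.626, 0.358] | TCP [ 415. -241.  265.] z [ 0.12  0.03 -0.99] wrist [ 386. -248.  509.]
[-10.0, -37.0, 117.0] [0.163, 0.749, 0.328] | TCP [ 399. -256.  287.] z [-0.01  0.   -1.  ] wrist [ 401. -257.  533.]
[-0.741328    0.03945331  2.37017988  1.93668044  0.31503344  2.5       ] 0.014945143879476128 [ 413.40243868 -232.48657419  129.85672566]
s3
[16.0, 20.0, -17.0] [0.08, -0.091, -0
[... 1151 characters left out ...]
.0, -80.0] [0.756, -0.698, -1.329] | TCP [ 497. -187.  207.] z [ 0.81  0.09 -0.58] wrist [ 298. -209.  350.]
[89.0, 58.0, -91.0] [0.795, -0.721, -1.504] | TCP [ 489. -198.  196.] z [ 0.82  0.02 -0.57] wrist [ 286. -201.  336.]
[77.0, 48.0, -104.0] [0.826, -0.736, -1.685] | TCP [ 476. -208.  183.] z [ 0.82 -0.06 -0.56] wrist [ 274. -193.  322.]
[60.0, 38.0, -119.0] [0.847, -0.742, -1.871] | TCP [ 459. -218.  168.] z [ 0.81 -0.14 -0.58] wrist [ 261. -185.  309.]
[39.0, 29.0, -138.0] [0.859, -0.74, -2.062] | TCP [ 438. -227.  150.] z [ 0.77 -0.21 -0.6 ] wrist [ 249. -175.  297.]
[14.0, 24.0, -158.0] [0.858, -0.73, -2.258] | TCP [ 413. -232.  130.] z [ 0.72 -0.27 -0.63] wrist [ 235. -166.  285.]
```

```bash
python3 - <<'E'
from plan import *
g=np.array([483.5,-258,36])
for phi in (-20,-28,-34):
  M=lean(phi,50);z=M[:,2];d=np.array([np.cos(np.radians(phi)),np.sin(np.radians(phi)),0])
  for back in (0,30):
   for up in (0,60,100,140):
    pre=g-6*z-back*d+[0,0,up];qp,e=ik(pre,M,[-.6,.3,2.2,2.9,.4,1.7]);print(phi,back,up,qp.round(2),round(e,4))
print('plate')
g=np.array([501.8,-62.7,42])
for phi in (-15,-10,-5):
  M=lean(phi,50);z=M[:,2];d=np.array([np.cos(np.radians(phi)),np.sin(np.radians(phi)),0])
  for back in (0,40,80,120):
   for up in (0,15,30):
    pre=g-6*z-back*d+[0,0,up];qp,e=ik(pre,M,[-.26,.34,2.32,2.8,.4,1.7]);print(phi,back,up,qp.round(2),round(e,4))
E
```

```text
-20 0 0 [-0.67  0.42  2.21  2.5   0.41  1.96] 0.0
-20 0 60 [-0.67  0.26  2.21  2.16  0.29  2.32] 0.0
-20 0 100 [-0.66  0.16  2.21  2.    0.25  2.5 ] 0.0336
-20 0 140 [-0.64  0.07  2.21  2.02  0.21  2.5 ] 0.1011
-20 30 0 [-0.7   0.38  2.28  2.5   0.45  1.94] 0.0
-20 30 60 [-0.7   0.2   2.28  2.16  0.32  2.29] 0.0
-20 30 100 [-0.69  0.1   2.28  1.98  0.27  2.5 ] 0.0319
-20 30 140 [-0.67  0.01  2.29  2.    0.23  2.5 ] 0.1044
-28 0 0 [-0.59  0.42  2.22  2.92  0.37  1.71] 0.0
-28 0 60 [-0.59  0.25  2.22  2.74  0.21  1.89] 0.0
-28 0 100 [-0.59  0.15  2.2   2.33  0.11  2.31] 0.0
-28 0 140 [-0.58  0.06  2.19  2.16  0.05  2.5 ] 0.0488
-28 30 0 [-0.6   0.38  2.29  2.92  0.41  1.7 ] 0.0
-28 30 60 [-0.6   0.2   2.29  2.75  0.23  1.88] 0.0
-28 30 100 [-0.6   0.09  2.27  2.35  0.12  2.29] 0.0
-28 30 140 [-0.58 -0.    2.27  2.15  0.06  2.5 ] 0.0495
-34 0 0 [-0.54  0.42  2.21  3.26  0.37  1.49] 0.0
-34 0 60 [-0.54  0.25  2.21  3.36  0.2   1.39] 0.0
-34 0 100 [-0.54  0.15  2.2   3.64  0.09  1.11] 0.0
-34 0 140 [-0.55  0.06  2.19  4.18  0.02  0.56] 0.0339
-34 30 0 [-0.53  0.38  2.29  3.26  0.4   1.5 ]
[... 1369 characters left out ...]
6  0.08  1.06] 0.2244
-10 120 30 [-0.21 -0.02  2.5   2.32  0.02  2.37] 0.2149
-5 0 0 [-0.26  0.34  2.32  2.8   0.41  1.77] 0.0
-5 0 15 [-0.26  0.3   2.33  2.76  0.37  1.82] 0.0
-5 0 30 [-0.26  0.25  2.32  2.7   0.32  1.87] 0.0
-5 40 0 [-0.29  0.29  2.42  2.78  0.46  1.76] 0.0
-5 40 15 [-0.29  0.23  2.42  2.74  0.41  1.81] 0.0
-5 40 30 [-0.29  0.18  2.42  2.68  0.36  1.87] 0.0
-5 80 0 [-0.32  0.22  2.5   2.71  0.44  1.81] 0.0426
-5 80 15 [-0.32  0.16  2.5   2.64  0.38  1.88] 0.0437
-5 80 30 [-0.32  0.09  2.5   2.56  0.33  1.97] 0.04
-5 120 0 [-0.36  0.1   2.5   2.01  0.22  2.48] 0.2334
-5 120 15 [-0.31  0.04  2.5   2.03  0.14  2.5 ] 0.2301
-5 120 30 [-0.26 -0.01  2.5   2.08  0.06  2.5 ] 0.229
```

Request:
{"op": "carry_out", "data": {"series": [{"delta_pos": [19,7,12],"turn": [0.037,0.045,0.101],"hand": 0.6},{"delta_pos": [30,11,24],"turn": [0.068,0.109,0.189],"hand": 0.6},{"delta_pos": [35,11,35],"turn": [0.095,0.19,0.262],"hand": 0.6},{"delta_pos": [33,8,47],"turn": [0.116,0.284,0.316],"hand": 0.6},{"delta_pos": [28,1,60],"turn": [0.133,0.39,0.351],"hand": 0.6},{"delta_pos": [18,-9,75],"turn": [0.146,0.505,0.366],"hand": 0.6},{"delta_pos": [5,-23,94],"turn": [0.156,0.626,0.358],"hand": 0.6},{"delta_pos": [-10,-37,117],"turn": [0.163,0.749,0.328],"hand": 0.6}]}}

```text
clock: 16.2
eef_pos: [398.1, -256.9, 288.1]
eef_rot: [3.141, -0.011, 3.12]
wrist_force: [-0.7, 0.9, -0.2]
finger_gap: 56.3
```

Request:
{"op": "carry_out", "data": {"series": [{"delta_pos": [0,0,0],"turn": [0,0,-0.18],"hand": 0.6},{"delta_pos": [0,0,0],"turn": [0,0,-0.36],"hand": 0.6},{"delta_pos": [0,0,0],"turn": [0,0,-0.54],"hand": 0.6},{"delta_pos": [0,0,0],"turn": [0,0,-0.72],"hand": 0.6},{"delta_pos": [0,0,0],"turn": [0,0,-0.9],"hand": 0.6},{"delta_pos": [0,0,0],"turn": [0,0,-1.08],"hand": 0.6},{"delta_pos": [0,0,0],"turn": [0,0,-1.26],"hand": 0.6},{"delta_pos": [0,0,0],"turn": [0,0,-1.44],"hand": 0.6}]}}

```text
clock: 17.2
eef_pos: [398.7, -256.4, 287.3]
eef_rot: [3.14, -0.004, 1.675]
wrist_force: [0.1, 0.3, -0.5]
finger_gap: 56.7
```

```bash
python3 -c "
from h import *
s=read_state();print(s['clock'],s['joints'].round(3),s['eef_pos'].round(1),s['eef_rot'].round(3))"
```

```text
17.2 [-0.651  0.089  1.64   0.004  1.415 -0.756] [ 398.7 -256.4  287.3] [ 3.14  -0.004  1.675]
```

Request:
{"op": "carry_out", "data": {"series": [{"delta_pos": [0,0,0],"turn": [0,0,-0.18],"hand": 0.6},{"delta_pos": [0,0,0],"turn": [0,0,-0.36],"hand": 0.6},{"delta_pos": [0,0,0],"turn": [0,0,-0.54],"hand": 0.6},{"delta_pos": [0,0,0],"turn": [0,0,-0.72],"hand": 0.6},{"delta_pos": [0,0,0],"turn": [0,0,-0.9],"hand": 0.6},{"delta_pos": [0,0,0],"turn": [0,0,-1.08],"hand": 0.6},{"delta_pos": [0,0,0],"turn": [0,0,-1.26],"hand": 0.6},{"delta_pos": [0,0,0],"turn": [0,0,-1.44],"hand": 0.6}]}}

```text
clock: 18.2
eef_pos: [398.7, -256.4, 287.4]
eef_rot: [3.138, -0.004, 0.235]
wrist_force: [-0.5, -0.4, -0.1]
finger_gap: 56.3
```

Request:
{"op": "carry_out", "data": {"series": [{"delta_pos": [0,0,0],"turn": [0,0,-0.18],"hand": 0.6},{"delta_pos": [0,0,0],"turn": [0,0,-0.36],"hand": 0.6},{"delta_pos": [0,0,0],"turn": [0,0,-0.54],"hand": 0.6},{"delta_pos": [0,0,0],"turn": [0,0,-0.72],"hand": 0.6},{"delta_pos": [0,0,0],"turn": [0,0,-0.9],"hand": 0.6},{"delta_pos": [0,0,0],"turn": [0,0,-1.05],"hand": 0.6},{"delta_pos": [0,0,0],"turn": [0,0,-1.18],"hand": 0.6}]}}

```text
clock: 19.08
eef_pos: [398.7, -256.4, 287.3]
eef_rot: [3.137, -0.005, -0.944]
wrist_force: [0.5, 0.0, -0.2]
finger_gap: 56.4
```

```bash
python3 - <<'E'
from h import *
s=read_state();print(s['clock'],s['joints'].round(3),s['eef_pos'].round(1),s['eef_rot'].round(3))
from plan import *
q0=s['joints']
g=np.array([483.5,-258,36]);M=lean(-28,50);z=M[:,2];d=np.array([np.cos(np.radians(-28)),np.sin(np.radians(-28)),0])
pre=g-6*z-30*d+[0,0,60];qp,e=ik(pre,M,[-.6,.2,2.29,2.75,.23,1.88]);print(qp,e)
# three-phase: keep j5 large until j4 turned
n=20;ks=np.arange(1,n+1)/n
path=[]
for k in ks:
    q=q0+(qp-q0)*k;path.append(q)
rows(q0,path[:8])
for a,b in ((7,15),(15,20)):
    print();rows(path[a],path[a+1:b+1])
E
```

```text
19.075 [-0.646  0.086  1.643 -0.006  1.409  1.87 ] [ 398.7 -256.4  287.3] [ 3.137 -0.005 -0.944]Traceback (most recent call last):
  File "<stdin>", line 4, in <module>
KeyError: 'joints'
```

```bash
python3 - <<'E'
from plan import *
q0=np.array([-0.646,0.086,1.643,-0.006,1.409,1.87])
g=np.array([483.5,-258,36]);M=lean(-28,50);z=M[:,2];d=np.array([np.cos(np.radians(-28)),np.sin(np.radians(-28)),0])
pre=g-6*z-30*d+[0,0,60];qp,e=ik(pre,M,[-.6,.2,2.29,2.75,.23,1.88]);print(qp,e)
n=20
path=[q0+(qp-q0)*k/n for k in range(1,n+1)]
rows(q0,path[:8])
for a,b in ((7,15),(15,19)):
    print();rows(path[a],path[a+1:b+1])
E
```

```text
[-0.60432396  0.19602303  2.29006015  2.74559429  0.23118279  1.88276812] 6.487562395955021e-12
[23.0, 25.0, -15.0] [0.095, -0.098, -0.026] | TCP [ 422. -231.  273.] z [ 0.1   0.09 -0.99] wrist [ 398. -253.  516.]
[45.0, 49.0, -25.0] [0.188, -0.193, -0.066] | TCP [ 444. -208.  263.] z [ 0.2   0.17 -0.97] wrist [ 396. -250.  500.]
[67.0, 70.0, -31.0] [0.278, -0.286, -0.118] | TCP [ 466. -187.  257.] z [ 0.29  0.25 -0.92] wrist [ 394. -247.  484.]
[87.0, 88.0, -33.0] [0.365, -0.375, -0.183] | TCP [ 486. -169.  254.] z [ 0.39  0.31 -0.87] wrist [ 391. -244.  468.]
[107.0, 102.0, -33.0] [0.448, -0.46, -0.259] | TCP [ 505. -155.  254.] z [ 0.48  0.35 -0.81] wrist [ 388. -241.  452.]
[124.0, 112.0, -32.0] [0.527, -0.54, -0.348] | TCP [ 523. -145.  256.] z [ 0.56  0.37 -0.74] wrist [ 384. -237.  436.]
[140.0, 117.0, -29.0] [0.6, -0.614, -0.448] | TCP [ 538. -139.  258.] z [ 0.64  0.38 -0.66] wrist [ 380. -233.  421.]
[153.0, 118.0, -27.0] [0.668, -0.682, -0.558] | TCP [ 552. -138.  260.] z [ 0.72  0.36 -0.59] wrist [ 375. -228.  406.]

[11.0, -3.0, 1.0] [0.087, -0.045, -0.11] | TCP [ 562. -
[... 663 characters left out ...]
46.0] [0.591, -0.121, -0.876] | TCP [ 555. -213.  214.] z [ 0.91 -0.1  -0.4 ] wrist [ 331. -188.  312.]
[-11.0, -87.0, -65.0] [0.669, -0.103, -1.016] | TCP [ 540. -225.  195.] z [ 0.89 -0.18 -0.43] wrist [ 323. -182.  300.]

[-18.0, -10.0, -21.0] [0.098, 0.024, -0.127] | TCP [ 523. -235.  173.] z [ 0.85 -0.24 -0.47] wrist [ 314. -175.  289.]
[-38.0, -16.0, -45.0] [0.197, 0.054, -0.254] | TCP [ 502. -241.  150.] z [ 0.8  -0.3  -0.52] wrist [ 305. -168.  278.]
[-62.0, -18.0, -70.0] [0.299, 0.088, -0.378] | TCP [ 478. -244.  125.] z [ 0.74 -0.34 -0.58] wrist [ 296. -161.  268.]
[-87.0, -16.0, -95.0] [0.403, 0.127, -0.502] | TCP [ 453. -242.  100.] z [ 0.68 -0.36 -0.64] wrist [ 287. -153.  258.]
```

```bash
python3 - <<'E'
from plan import *
q0=np.array([-0.646,0.086,1.643,-0.006,1.409,1.87])
g=np.array([483.5,-258,36]);M=lean(-28,50);z=M[:,2];d=np.array([np.cos(np.radians(-28)),np.sin(np.radians(-28)),0])
pre=g-6*z-30*d+[0,0,60];qp,e=ik(pre,M,[-.6,.2,2.29,2.75,.23,1.88])
n=20
path=[q0+(qp-q0)*k/n+np.array([-.25*np.sin(np.pi*k/n),0,0,0,0,0]) for k in range(1,n+1)]
rows(q0,path[:8])
for a,b in ((7,15),(15,19)):
    print();rows(path[a],path[a+1:b+1])
for k in (4,8,11):
    a,A=fk(P,path[k]);print(A[:,1])
E
```

```text
[14.0, 9.0, -15.0] [0.093, -0.1, -0.065] | TCP [ 412. -248.  273.] z [ 0.1   0.08 -0.99] wrist [ 387. -268.  516.]
[28.0, 15.0, -25.0] [0.181, -0.201, -0.143] | TCP [ 427. -242.  263.] z [ 0.21  0.16 -0.97] wrist [ 375. -280.  500.]
[43.0, 18.0, -31.0] [0.262, -0.302, -0.23] | TCP [ 441. -238.  257.] z [ 0.32  0.21 -0.92] wrist [ 363. -290.  484.]
[58.0, 19.0, -33.0] [0.338, -0.402, -0.326] | TCP [ 456. -238.  254.] z [ 0.43  0.25 -0.87] wrist [ 351. -299.  468.]
[72.0, 16.0, -33.0] [0.408, -0.5, -0.43] | TCP [ 470. -241.  254.] z [ 0.53  0.26 -0.81] wrist [ 339. -305.  452.]
[84.0, 10.0, -32.0] [0.473, -0.595, -0.54] | TCP [ 483. -247.  256.] z [ 0.63  0.25 -0.74] wrist [ 329. -309.  436.]
[96.0, 2.0, -29.0] [0.534, -0.684, -0.656] | TCP [ 494. -255.  258.] z [ 0.71  0.23 -0.66] wrist [ 319. -311.  421.]
[105.0, -8.0, -27.0] [0.591, -0.766, -0.777] | TCP [ 503. -264.  260.] z [ 0.78  0.19 -0.59] wrist [ 311. -310.  406.]

[7.0, -10.0, 1.0] [0.074, -0.065, -0.119] | TCP [ 510. -275.  261.] z [ 0.84  0.13 -0.53] wrist [ 304. -307.  392.]
[12.0, -21.0, 1.0] [0.15, -0.121, -0.238] | TCP
[... 660 characters left out ...]
[-2.0, -37.0, -65.0] [0.633, -0.227, -0.928] | TCP [ 501. -302.  195.] z [ 0.85 -0.3  -0.43] wrist [ 292. -227.  300.]

[-9.0, 9.0, -21.0] [0.1, 0.011, -0.094] | TCP [ 493. -293.  173.] z [ 0.82 -0.34 -0.47] wrist [ 292. -209.  289.]
[-20.0, 23.0, -45.0] [0.202, 0.031, -0.184] | TCP [ 482. -279.  150.] z [ 0.77 -0.36 -0.52] wrist [ 291. -191.  278.]
[-33.0, 40.0, -70.0] [0.305, 0.06, -0.271] | TCP [ 469. -262.  125.] z [ 0.73 -0.37 -0.58] wrist [ 290. -172.  268.]
[-49.0, 60.0, -95.0] [0.409, 0.096, -0.357] | TCP [ 453. -242.  100.] z [ 0.68 -0.36 -0.64] wrist [ 287. -153.  258.]
[-0.81564074 -0.09649788 -0.57045451]
[-0.53044294  0.42188334 -0.73528548]
[-0.22743392  0.72356103 -0.65171562]
```

Request:
{"op": "carry_out", "data": {"series": [{"delta_pos": [14,9,-15],"turn": [0.093,-0.1,-0.065],"hand": 0.6},{"delta_pos": [28,15,-25],"turn": [0.181,-0.201,-0.143],"hand": 0.6},{"delta_pos": [43,18,-31],"turn": [0.262,-0.302,-0.23],"hand": 0.6},{"delta_pos": [58,19,-33],"turn": [0.338,-0.402,-0.326],"hand": 0.6},{"delta_pos": [72,16,-33],"turn": [0.408,-0.5,-0.43],"hand": 0.6},{"delta_pos": [84,10,-32],"turn": [0.473,-0.595,-0.54],"hand": 0.6},{"delta_pos": [96,2,-29],"turn": [0.534,-0.684,-0.656],"hand": 0.6},{"delta_pos": [105,-8,-27],"turn": [0.591,-0.766,-0.777],"hand": 0.6}]}}

```text
clock: 20.08
eef_pos: [504.2, -264.7, 260.3]
eef_rot: [-2.252, 0.354, -1.615]
wrist_force: [-0.2, -0.5, 0.3]
finger_gap: 56.3
```

```bash
python3 -c "
from h import *
s=read_state();print(s['clock'],s['joints'].round(3),s['eef_pos'].round(1),s['eef_rot'].round(3))"
```

```text
20.075 [-0.867  0.131  1.902  1.101  0.935  1.867] [ 504.2 -264.7  260.3] [-2.252  0.354 -1.615]
```

Tracking the plan well.

Request:
{"op": "carry_out", "data": {"series": [{"delta_pos": [7,-10,1],"turn": [0.074,-0.065,-0.119],"hand": 0.6},{"delta_pos": [12,-21,1],"turn": [0.15,-0.121,-0.238],"hand": 0.6},{"delta_pos": [14,-30,-3],"turn": [0.227,-0.167,-0.357],"hand": 0.6},{"delta_pos": [15,-38,-9],"turn": [0.306,-0.202,-0.474],"hand": 0.6},{"delta_pos": [13,-43,-18],"turn": [0.387,-0.226,-0.59],"hand": 0.6},{"delta_pos": [10,-45,-30],"turn": [0.468,-0.239,-0.704],"hand": 0.6},{"delta_pos": [5,-43,-46],"turn": [0.551,-0.239,-0.817],"hand": 0.6},{"delta_pos": [-2,-37,-65],"turn": [0.633,-0.227,-0.928],"hand": 0.6}]}}

```text
clock: 21.08
eef_pos: [502.3, -301.2, 195.1]
eef_rot: [-2.451, 0.985, -2.706]
wrist_force: [0.3, -0.1, 0.3]
finger_gap: 56.2
```

Request:
{"op": "carry_out", "data": {"series": [{"delta_pos": [-9,9,-21],"turn": [0.1,0.011,-0.094],"hand": 0.6},{"delta_pos": [-20,23,-45],"turn": [0.202,0.031,-0.184],"hand": 0.6},{"delta_pos": [-33,40,-70],"turn": [0.305,0.06,-0.271],"hand": 0.6},{"delta_pos": [-49,60,-95],"turn": [0.409,0.096,-0.357],"hand": 0.6},{"delta_pos": [-49,60,-95],"turn": [0.409,0.096,-0.357],"hand": 0.6}]}}

```text
clock: 21.7
eef_pos: [453.5, -240.4, 99.8]
eef_rot: [-3.133, 0.875, 2.664]
wrist_force: [0.1, 0.1, -0.6]
finger_gap: 56.6
```

```bash
python3 snap.py 14 wrist scene
```

```text
{'clock': 21.8, 'joints': [-0.601, 0.196, 2.289, 2.764, 0.234, 1.858], 'eef_pos': [454.183, -241.508, 101.049], 'eef_rot': [-3.131, 0.878, 2.666], 'wrist_force': [0.001, -0.354, 0.56], 'moment': [0.187, 0.346, 0.011], 'finger_gap': 55.997}
```

View pics/wrist_14.png

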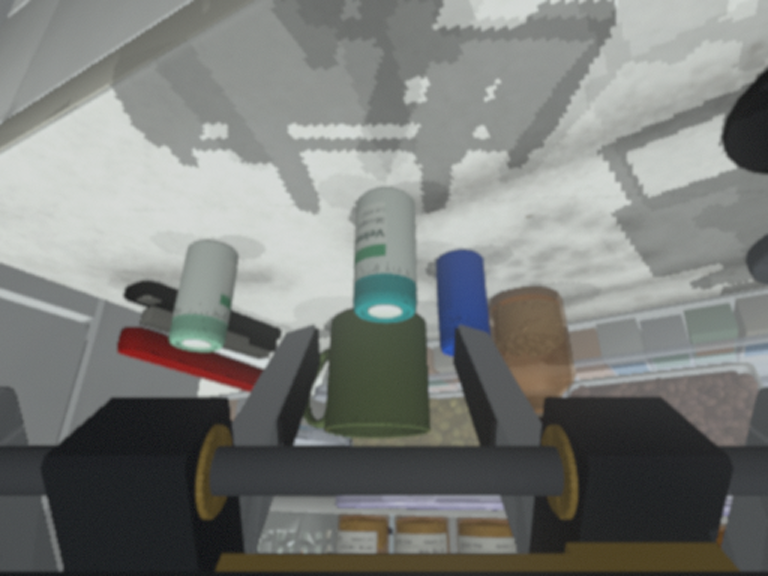

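View pics/scene_14.png

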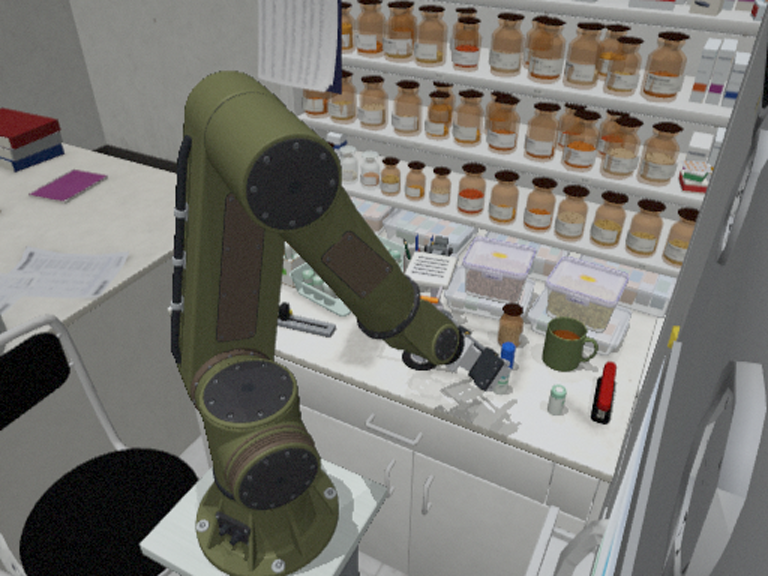

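```bash
python3 - <<'E'
from h import *
import pickle
from kin import lean
im,c=pickle.load(open('pics/wrist_14.pkl','rb'));save('w14',im[110:230,200:320],5)
print('top',onz(c,385.5/1.5,312/1.5,62))
phi=-27.6
M=lean(-28,50);z=M[:,2]
t=onz(c,385.5/1.5,312/1.5,62);print('from top',t)
# sides
for v in (230,):
    for u in (356,416):
        o,d=ray(c,u/1.5,v/1.5);print(o,d/np.linalg.norm(d))
print('tcp tgt',np.array([t[0],t[1],36])-6*z)
# far-axis distance check: bottom contact near edge
print(onz(c,386/1.5,187/1.5,0))
E
```

```text
top [ 482.88784131 -256.84221315   62.        ]
from top [ 482.88784131 -256.84221315   62.        ]
[ 305.95706085 -163.05555715  138.809801  ] [ 0.72413297 -0.45739139 -0.51616331]
[ 305.95706085 -163.05555715  138.809801  ] [ 0.78434095 -0.34278414 -0.51701868]
tcp tgt [ 478.82957873 -254.68439665   39.85672566]
[ 472.20559551 -251.42853473    0.        ]
```

View pics/w14.png

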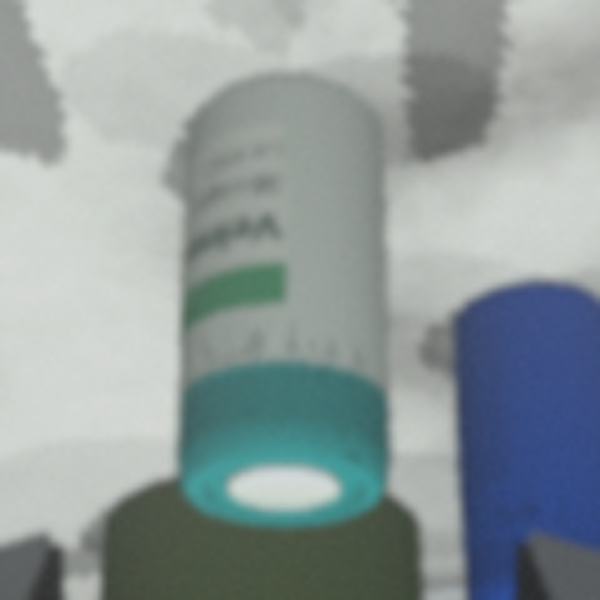

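Request:
{"op": "carry_out", "data": {"series": [{"delta_pos": [0,0,-20],"turn": [0,0,0],"hand": 0.6},{"delta_pos": [0,0,-40],"turn": [0,0,0],"hand": 0.6},{"delta_pos": [0,0,-58],"turn": [0,0,0],"hand": 0.6},{"delta_pos": [8,-4,-61],"turn": [0,0,0],"hand": 0.6},{"delta_pos": [17,-9,-61],"turn": [0,0,0],"hand": 0.6},{"delta_pos": [26,-14,-61],"turn": [0,0,0],"hand": 0.6},{"delta_pos": [26,-14,-61],"turn": [0,0,0],"hand": 0.6}]}}

```text
clock: 22.68
eef_pos: [479.9, -255.1, 39.6]
eef_rot: [-3.133, 0.876, 2.662]
wrist_force: [0.1, 0.8, 0.3]
finger_gap: 56.3
```

```bash
python3 snap.py 15 wrist
```

```text
{'clock': 22.725, 'joints': [-0.591, 0.419, 2.22, 2.931, 0.377, 1.696], 'eef_pos': [479.362, -254.71, 39.239], 'eef_rot': [-3.134, 0.875, 2.662], 'wrist_force': [-0.251, 0.587, 0.712], 'moment': [0.139, 0.311, 0.032], 'finger_gap': 56.545}
```

View pics/wrist_15.png

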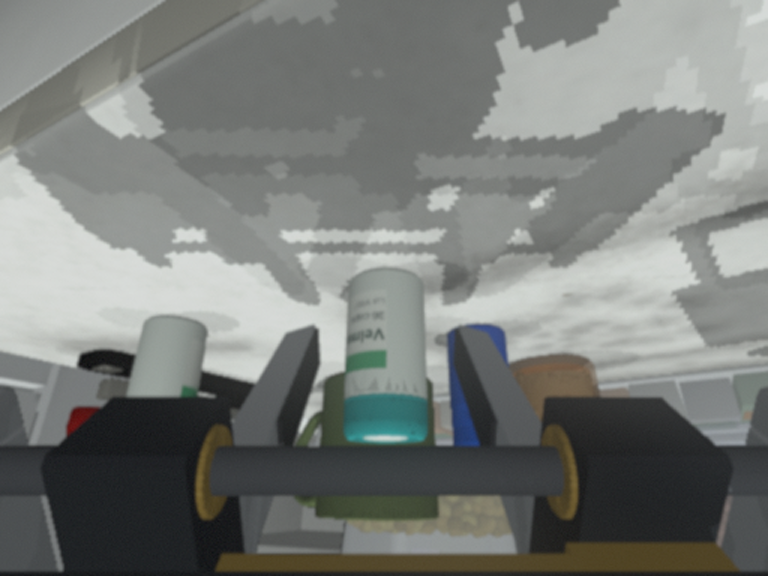

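Request:
{"op": "carry_out", "data": {"series": [{"delta_pos": [0,0,0],"turn": [0,0,0],"hand": 0.45},{"delta_pos": [0,0,0],"turn": [0,0,0],"hand": 0.35},{"delta_pos": [0,0,0],"turn": [0,0,0],"hand": 0.2},{"delta_pos": [0,0,0],"turn": [0,0,0],"hand": 0.2},{"delta_pos": [0,0,0],"turn": [0,0,0],"hand": 0.2}], "squeeze": 15}}

```text
clock: 23.35
eef_pos: [479.0, -254.5, 38.7]
eef_rot: [-3.134, 0.874, 2.661]
wrist_force: [-0.4, 0.6, 0.7]
finger_gap: 30.5
```

Request:
{"op": "carry_out", "data": {"series": [{"delta_pos": [0,0,6],"turn": [0,0,0],"hand": 0.2},{"delta_pos": [0,0,14],"turn": [0,0,0],"hand": 0.2},{"delta_pos": [0,0,22],"turn": [0,0,0],"hand": 0.2},{"delta_pos": [0,0,25],"turn": [0,0,0],"hand": 0.2},{"delta_pos": [0,0,25],"turn": [0,0,0],"hand": 0.2}]}}

```text
clock: 23.98
eef_pos: [479.1, -254.6, 64.1]
eef_rot: [-3.134, 0.874, 2.661]
wrist_force: [-0.6, 0.1, -0.9]
finger_gap: 30.7
```

```bash
python3 snap.py 16 wrist; python3 - <<'E'
from plan import *
from scipy.spatial.transform import Rotation as R
E
```

```text
{'clock': 24.025, 'joints': [-0.591, 0.348, 2.223, 2.886, 0.31, 1.744], 'eef_pos': [478.981, -254.508, 63.828], 'eef_rot': [-3.134, 0.874, 2.661], 'wrist_force': [-0.289, -0.086, -0.838], 'moment': [0.149, 0.372, 0.052], 'finger_gap': 30.723}
```

View pics/wrist_16.png

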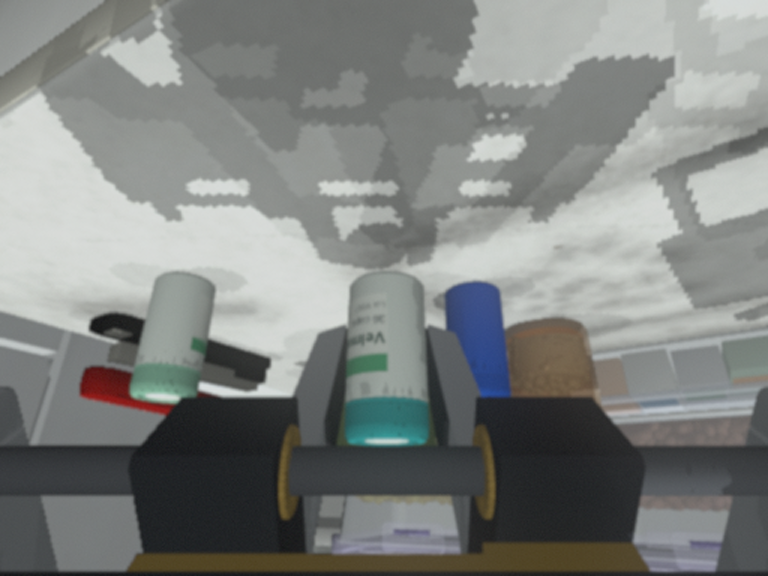

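Request:
{"op": "carry_out", "data": {"series": [{"delta_pos": [1,10,0],"turn": [0,0,0.02],"hand": 0.2},{"delta_pos": [2.5,28,0],"turn": [0,0,0.05],"hand": 0.2},{"delta_pos": [5,50,0],"turn": [0,0,0.09],"hand": 0.2},{"delta_pos": [7,75,0],"turn": [0,0,0.13],"hand": 0.2},{"delta_pos": [9,100,0],"turn": [0,0,0.18],"hand": 0.2},{"delta_pos": [10,125,0],"turn": [0,0,0.23],"hand": 0.2},{"delta_pos": [10,147,0],"turn": [0,0,0.27],"hand": 0.2},{"delta_pos": [10,162,0],"turn": [0,0,0.3],"hand": 0.2}]}}

```text
clock: 25.02
eef_pos: [488.7, -90.9, 63.6]
eef_rot: [-3.134, 0.873, 2.964]
wrist_force: [0.2, 0.2, 0.5]
finger_gap: 30.8
```

```bash
python3 snap.py 17 wrist scene top
```

```text
{'clock': 25.175, 'joints': [-0.302, 0.28, 2.334, 2.889, 0.354, 1.729], 'eef_pos': [488.983, -91.956, 63.733], 'eef_rot': [-3.134, 0.874, 2.962], 'wrist_force': [-0.669, 0.813, 0.075], 'moment': [0.126, 0.364, 0.002], 'finger_gap': 30.372}
```

View pics/wrist_17.png

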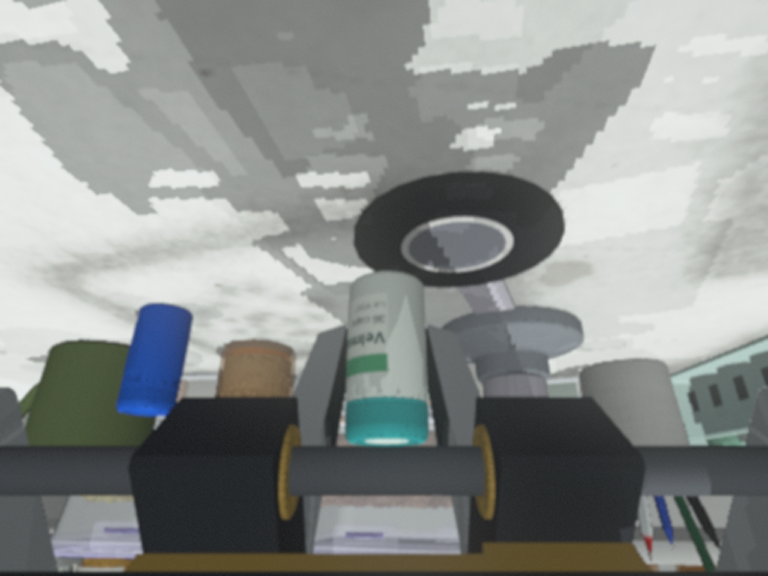

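View pics/scene_17.png

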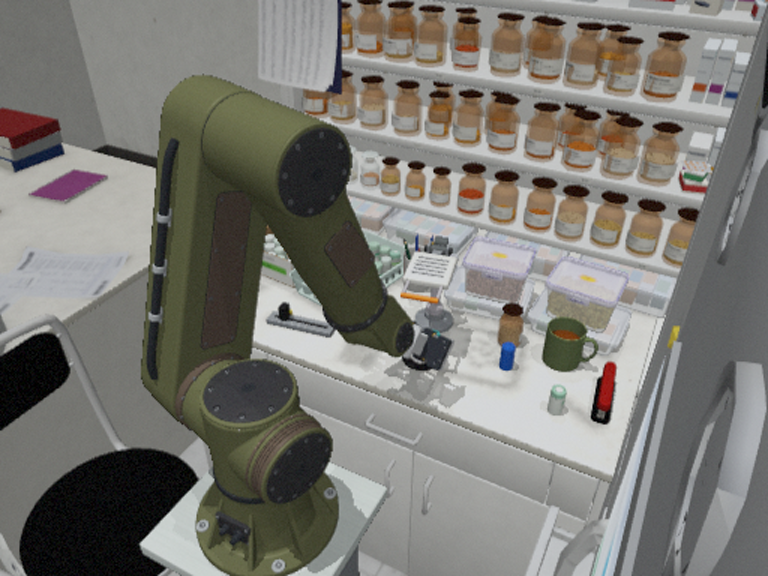

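```bash
python3 - <<'E'
from h import *
import pickle
im,c=pickle.load(open('pics/wrist_17.pkl','rb'))
print(onz(c,458/1.5,244.5/1.5,6),'ring',onz(c,459.5/1.5,228/1.5,6), onz(c,355/1.5,235/1.5,6),onz(c,564/1.5,226/1.5,6))
# vial base center: base at z~ 25; near-edge px (386,272)
b=onz(c,386.5/1.5,272/1.5,25);print('base near edge',b)
E
```

```text
[498.15046161 -62.39161798   6.        ] ring [484.8089405  -61.24533868   6.        ] [ 482.92369677 -103.70724834    6.        ] [490.40880284 -20.55043226   6.        ]
base near edge [480.9851651 -90.0824016  25.       ]
```

```bash
python3 - <<'E'
from h import *
import pickle
im,c=pickle.load(open('pics/wrist_17.pkl','rb'));save('w17',im[105:200,220:390],4.5)
a=im.astype(int).max(2)
for u in (300,303,306,309,312):
    print(u,a[112:194,u].tolist())
E
```

```text
300 [127, 122, 107, 77, 58, 53, 53, 51, 54, 53, 57, 55, 55, 56, 56, 56, 54, 56, 56, 54, 54, 52, 49, 48, 49, 46, 47, 47, 49, 51, 53, 67, 109, 161, 193, 191, 168, 144, 134, 134, 134, 133, 130, 122, 120, 119, 121, 120, 120, 120, 121, 121, 121, 120, 121, 121, 121, 121, 121, 118, 115, 115, 114, 115, 117, 113, 106, 112, 115, 97, 66, 52, 51, 51, 53, 51, 52, 54, 70, 108, 142, 158]
303 [125, 122, 102, 75, 56, 54, 51, 53, 55, 55, 57, 57, 59, 57, 56, 56, 55, 56, 56, 54, 50, 51, 50, 48, 47, 48, 49, 48, 48, 49, 56, 82, 133, 179, 198, 186, 157, 139, 134, 135, 135, 134, 128, 123, 121, 120, 121, 122, 120, 121, 121, 121, 122, 120, 121, 121, 121, 121, 122, 120, 122, 123, 122, 121, 123, 124, 131, 139, 133, 102, 66, 50, 52, 51, 51, 52, 51, 53, 74, 110, 141, 152]
306 [125, 115, 92, 66, 55, 54, 54, 52, 55, 55, 55, 55, 55, 56, 57, 54, 56, 55, 54, 54, 54, 51, 50, 50, 49, 49, 48, 49, 48, 53, 57, 85, 138, 183, 198, 183, 155, 136, 136, 134, 134, 135, 132, 129, 122, 121, 121, 121, 121, 120, 121, 121, 119, 121, 121, 122, 121, 121, 122, 121, 122, 121, 121, 121, 123, 130, 147, 168, 164, 124, 74, 52, 49, 52, 51, 54, 51, 53, 72, 103, 127, 138]
309 [127, 112, 92, 68, 55, 54, 52, 52, 54, 54, 58, 56, 55, 57, 57, 57, 56, 57, 56, 53, 52, 49, 50, 50, 50, 48, 48, 50, 52, 53, 57, 91, 145, 188, 200, 184, 154, 137, 134, 134, 131, 125, 124, 124, 120, 122, 120, 121, 121, 122, 120, 120, 121, 121, 122, 121, 123, 122, 122, 122, 121, 123, 121, 121, 126, 134, 157, 174, 159, 109, 60, 48, 52, 52, 55, 51, 51, 57, 78, 109, 130, 137]
312 [137, 117, 92, 67, 54, 53, 53, 53, 55, 55, 57, 58, 57, 57, 57, 57, 55, 57, 56, 54, 51, 50, 49, 51, 49, 50, 47, 51, 52, 53, 56, 86, 138, 184, 199, 184, 152, 133, 130, 131, 127, 122, 121, 121, 121, 121, 120, 120, 122, 121, 120, 122, 121, 120, 120, 121, 121, 121, 123, 121, 122, 121, 122, 127, 134, 147, 166, 170, 138, 88, 54, 52, 51, 50, 53, 52, 53, 63, 88, 118, 131, 136]
```

View pics/w17.png

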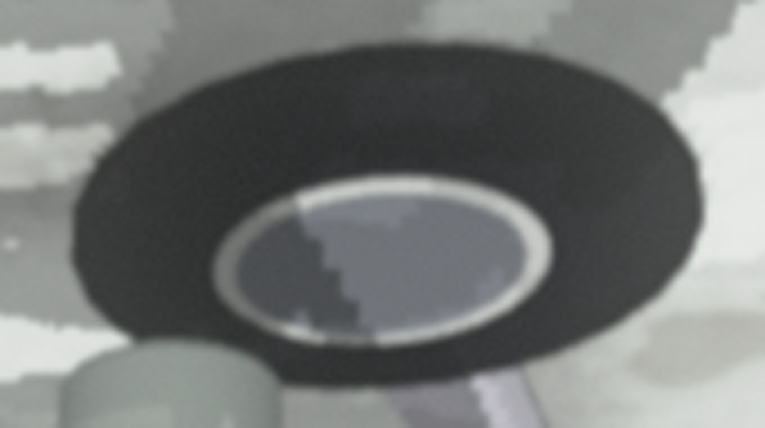

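```bash
python3 - <<'E'
from h import *
import pickle
im,c=pickle.load(open('pics/wrist_17.pkl','rb'))
n=onz(c,307,143.5,6);f=onz(c,303,181.3,6);print(n,f,(n+f)/2,np.hypot(*(f-n)[:2]))
l=onz(c,220+212/4.5,105+270/4.5,6);r=onz(c,220+552/4.5,105+248/4.5,6);print(l,r,(l+r)/2,np.hypot(*(r-l)[:2]))
# vial base rim: bottom circle r15.5 at z zb ; left/right silhouettes in px near base ~ (349,283),(425,283)
for zb in (24,26):
    l=onz(c,349/1.5,284/1.5,zb);r=onz(c,425/1.5,284/1.5,zb);print(zb,(l+r)/2,np.hypot(*(r-l)[:2]))
    b=onz(c,386.5/1.5,272/1.5,zb);print(b+15.5*np.array([.984,-.179,0]))
E
```

```text
[475.56771501 -60.51187559   6.        ] [524.64120501 -65.14707471   6.        ] [500.10446001 -62.82947515   6.        ] 49.291911011245865
[496.55160176 -86.82871066   6.        ] [498.46670937 -39.22490153   6.        ] [497.50915557 -63.02680609   6.        ] 47.64231607441833
24 [494.09478123 -92.30419788  24.        ] 31.332673856390077
[498.24646983 -93.23134702  24.        ]
26 [489.79438333 -91.50841087  26.        ] 30.53727409621412
[494.22786036 -92.48245618  26.        ]
```

Request:
{"op": "carry_out", "data": {"series": [{"delta_pos": [2,9,0],"turn": [0,0,0.01],"hand": 0.2},{"delta_pos": [4.5,20,0],"turn": [0,0,0.02],"hand": 0.2},{"delta_pos": [6.5,28,0],"turn": [0,0,0.03],"hand": 0.2},{"delta_pos": [6.9,30,-5],"turn": [0,0,0.03],"hand": 0.2},{"delta_pos": [6.9,30,-11],"turn": [0,0,0.03],"hand": 0.2},{"delta_pos": [6.9,30,-15],"turn": [0,0,0.03],"hand": 0.2},{"delta_pos": [6.9,30,-17.5],"turn": [0,0,0.03],"hand": 0.2},{"delta_pos": [6.9,30,-17.5],"turn": [0,0,0.03],"hand": 0.2}]}}

```text
clock: 26.18
eef_pos: [495.8, -62.6, 46.0]
eef_rot: [-3.134, 0.873, 2.991]
wrist_force: [0.0, 0.0, -0.4]
finger_gap: 31.1
```

```bash
python3 snap.py 18 wrist scene; python3 - <<'E'
from h import *
import pickle
im,_=pickle.load(open('pics/scene_18.pkl','rb'));save('s18',im[150:260,230:340],7)
E
```

```text
{'clock': 26.275, 'joints': [-0.222, 0.341, 2.327, 3.021, 0.402, 1.636], 'eef_pos': [495.894, -62.6, 46.264], 'eef_rot': [-3.134, 0.874, 2.991], 'wrist_force': [-0.081, 0.63, 0.956], 'moment': [0.033, 0.417, -0.045], 'finger_gap': 30.329}
```

View pics/wrist_18.png

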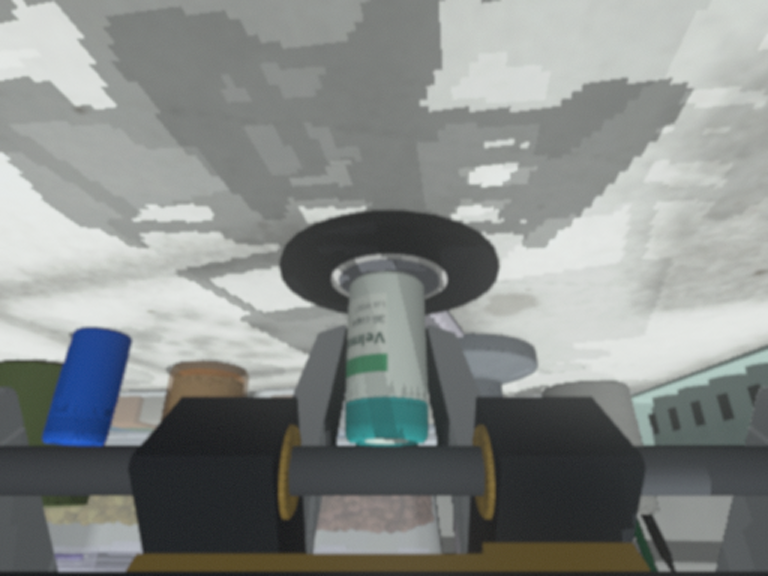

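View pics/s18.png

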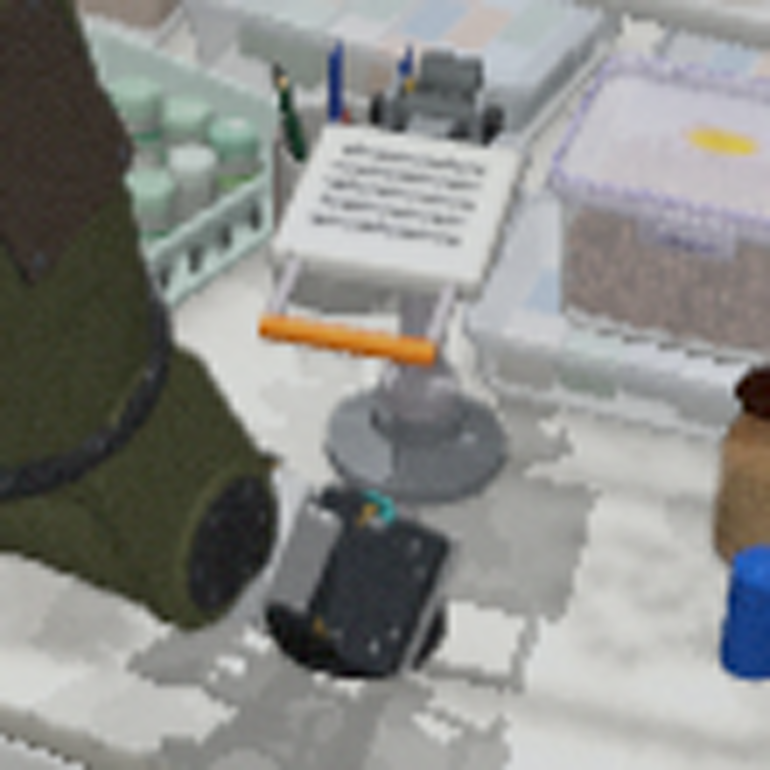

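```bash
python3 - <<'E'
from h import *
import pickle
im,c=pickle.load(open('pics/wrist_18.pkl','rb'));save('w18',im[135:230,180:340],5)
a=im.astype(int).max(2)
print(a[140:192,258].tolist())
E
```

```text
[77, 58, 49, 49, 47, 49, 50, 49, 48, 49, 50, 45, 47, 47, 47, 45, 43, 46, 48, 48, 46, 44, 46, 46, 46, 46, 45, 50, 66, 93, 113, 119, 115, 111, 115, 118, 120, 119, 116, 107, 111, 134, 152, 163, 165, 166, 164, 165, 165, 167, 166, 165]
```

View pics/w18.png

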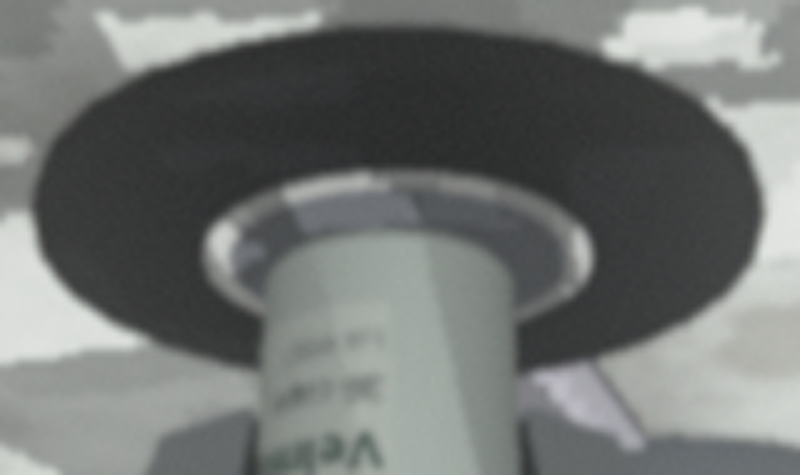

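```bash
python3 - <<'E'
from h import *
import pickle
im,c=pickle.load(open('pics/wrist_18.pkl','rb'))
d=np.array([np.cos(2.991-np.pi),np.sin(2.991-np.pi),0])
p=onz(c,258,140.5,6);q=onz(c,258,168.6,6)
print('centre from plate near edge',p+45*d,'disc',q+24*d)
for z in (6,7,8):print(z,onz(c,257.5,180,z)+15.5*d)
l=onz(c,180+205/5,135+252/5,6);r=onz(c,180+595/5,135+252/5,6);print((l+r)/2)
E
```

```text
centre from plate near edge [493.05609398 -62.48512993   6.        ] disc [499.11383524 -63.49761506   6.        ]
6 [504.41977497 -64.64529962   6.        ]
7 [502.42368529 -64.32691761   7.        ]
8 [500.42759562 -64.00853559   8.        ]
[496.57728652 -62.00266179   6.        ]
```

Request:
{"op": "carry_out", "data": {"series": [{"delta_pos": [-1,1,0],"turn": [0,0,0],"hand": 0.2},{"delta_pos": [-1,1,-0.8],"turn": [0,0,0],"hand": 0.2},{"delta_pos": [-1,1,-1.2],"turn": [0,0,0],"hand": 0.2},{"delta_pos": [-1,1,-1.2],"turn": [0,0,0],"hand": 0.2}]}}

```text
clock: 26.78
eef_pos: [494.9, -61.5, 45.0]
eef_rot: [-3.134, 0.874, 2.991]
wrist_force: [0.2, 0.5, -0.1]
finger_gap: 30.6
```

Request:
{"op": "carry_out", "data": {"series": [{"delta_pos": [0,0,-0.3],"turn": [0,0,0],"hand": 0.33},{"delta_pos": [0,0,-0.3],"turn": [0,0,0],"hand": 0.36},{"delta_pos": [0,0,-0.3],"turn": [0,0,0],"hand": 0.42},{"delta_pos": [0,0,-0.3],"turn": [0,0,0],"hand": 0.5},{"delta_pos": [0,0,-0.3],"turn": [0,0,0],"hand": 0.56},{"delta_pos": [0,0,-0.3],"turn": [0,0,0],"hand": 0.56}]}}

```text
clock: 27.52
eef_pos: [494.9, -61.5, 44.7]
eef_rot: [-3.134, 0.874, 2.991]
wrist_force: [-0.3, 0.1, -0.3]
finger_gap: 52.5
```

```bash
python3 snap.py 19 wrist
```

```text
{'clock': 27.575, 'joints': [-0.22, 0.345, 2.33, 3.027, 0.408, 1.631], 'eef_pos': [494.877, -61.499, 44.744], 'eef_rot': [-3.134, 0.874, 2.991], 'wrist_force': [0.22, -0.178, -0.069], 'moment': [0.025, 0.3, 0.04], 'finger_gap': 52.563}
```

View pics/wrist_19.png

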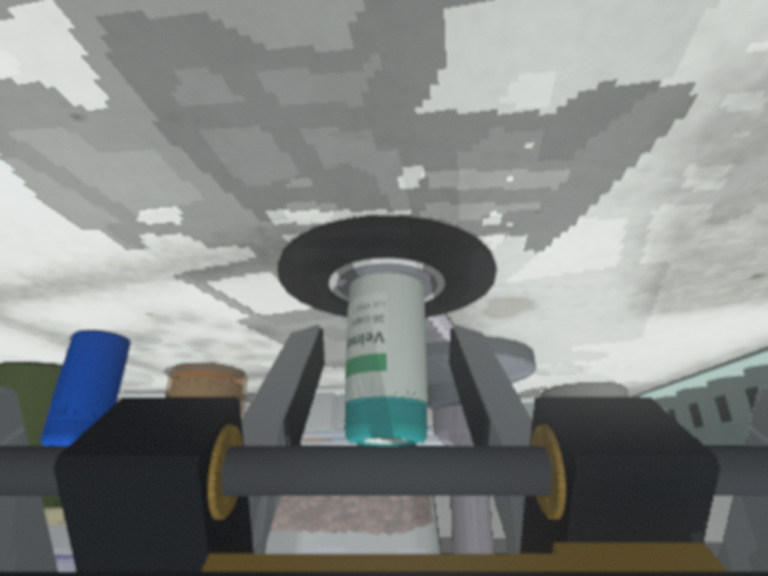

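Request:
{"op": "carry_out", "data": {"series": [{"delta_pos": [-6,0.9,0],"turn": [0,0,0],"hand": 0.56},{"delta_pos": [-16,2.4,0],"turn": [0,0,0],"hand": 0.56},{"delta_pos": [-30,4.5,0],"turn": [0,0,0],"hand": 0.56},{"delta_pos": [-44,6.6,0],"turn": [0,0,0],"hand": 0.56},{"delta_pos": [-54,8.1,0],"turn": [0,0,0],"hand": 0.56},{"delta_pos": [-54,8.1,0],"turn": [0,0,0],"hand": 0.56}]}}

```text
clock: 28.32
eef_pos: [440.3, -53.4, 44.8]
eef_rot: [-3.134, 0.874, 2.991]
wrist_force: [-0.4, -0.3, 1.1]
finger_gap: 52.7
```

Request:
{"op": "carry_out", "data": {"series": [{"delta_pos": [0,-15,0],"turn": [0,0,-0.03],"hand": 0.56},{"delta_pos": [0,-40,0],"turn": [0,0,-0.08],"hand": 0.56},{"delta_pos": [0,-70,0],"turn": [0,0,-0.13],"hand": 0.56},{"delta_pos": [0,-100,0],"turn": [0,0,-0.18],"hand": 0.56},{"delta_pos": [5,-130,10],"turn": [0,0,-0.24],"hand": 0.56},{"delta_pos": [8,-160,25],"turn": [0,0,-0.3],"hand": 0.56},{"delta_pos": [12,-185,45],"turn": [0,0,-0.33],"hand": 0.56},{"delta_pos": [12,-185,55],"turn": [0,0,-0.33],"hand": 0.56}]}}

```text
clock: 29.32
eef_pos: [453.3, -240.9, 101.2]
eef_rot: [-3.133, 0.876, 2.658]
wrist_force: [-1.5, 0.5, -0.3]
finger_gap: 52.7
```

```bash
python3 snap.py 20 wrist scene top; python3 - <<'E'
from h import *
import pickle
im,_=pickle.load(open('pics/scene_20.pkl','rb'));save('s20',im[150:260,180:345],4.5)
im,_=pickle.load(open('pics/top_20.pkl','rb'));save('t20',im[125:225,230:330],6)
E
```

```text
{'clock': 29.475, 'joints': [-0.596, 0.194, 2.293, 2.786, 0.232, 1.844], 'eef_pos': [452.906, -239.248, 100.09], 'eef_rot': [-3.134, 0.875, 2.66], 'wrist_force': [0.517, -0.105, -0.329], 'moment': [0.16, 0.327, 0.023], 'finger_gap': 52.908}
```

View pics/s20.png

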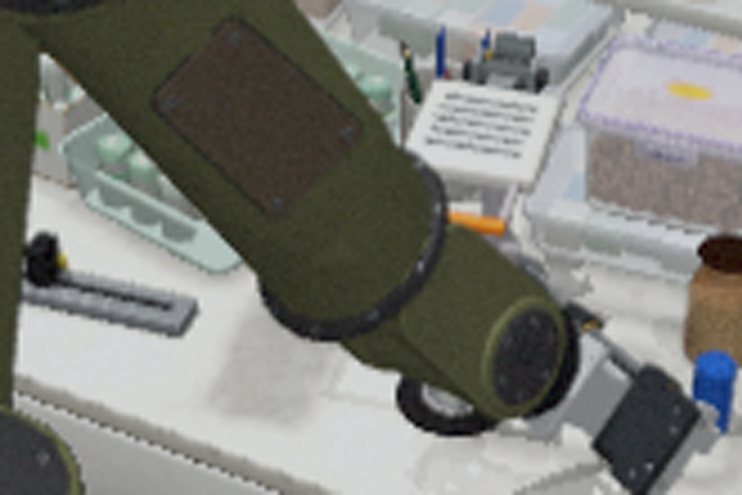

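View pics/t20.png

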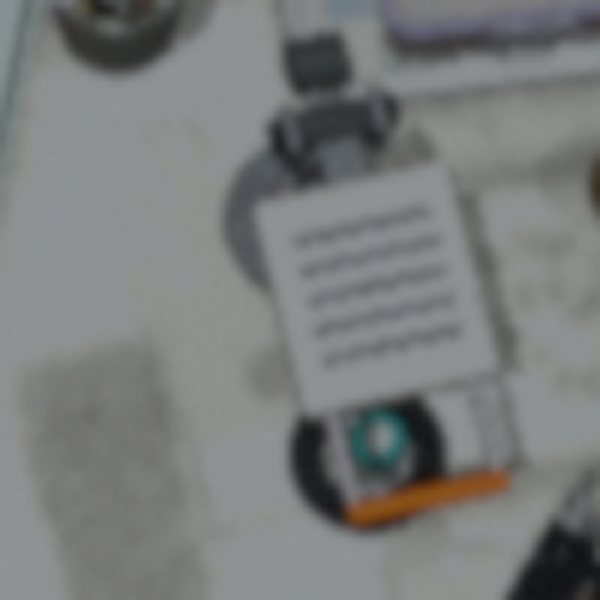

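View pics/wrist_20.png

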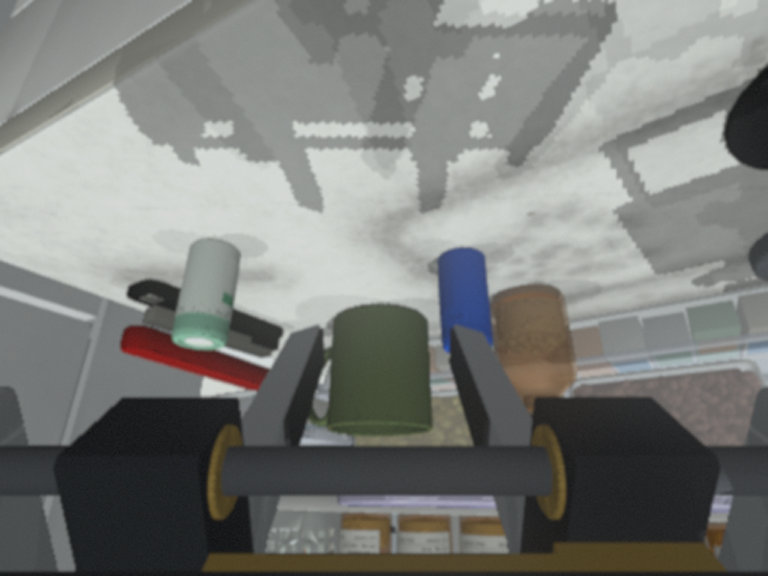

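```bash
python3 - <<'E'
from h import *
import pickle
im,c=pickle.load(open('pics/top_20.pkl','rb'));a=im.astype(int);r,g,b=a[...,0],a[...,1],a[...,2]
m=(g>r*1.3)&(b>r*1.2)&(g>50);m[:185]=0;m[210:]=0;m[:,280:305][...]=m[:,280:305];m[:,:280]=0;m[:,305:]=0
ys,xs=np.where(m);h=cv2.convexHull(np.c_[xs,ys].astype(np.int32));e=cv2.fitEllipse(h);print(len(xs),e,onz(c,*e[0],66),'plate',onz(c,290.8,200.08,6))
# bar in top: level/azimuth
o=(r>1.7*b)&(r-g>40)&(r>100);o[:195]=0;o[218:]=0;o[:,:280]=0;o[:,320:]=0
ys,xs=np.where(o);rc=cv2.minAreaRect(np.c_[xs,ys].astype(np.float32));vx,vy,x0,y0=cv2.fitLine(np.c_[xs,ys].astype(np.float32),cv2.DIST_L2,0,.01,.01).ravel()
A=onz(c,x0-10*vx,y0-10*vy,210);B=onz(c,x0+10*vx,y0+10*vy,210);d=B-A;print('bar mid',onz(c,xs.mean(),ys.mean(),210),'dir',np.degrees(np.arctan2(d[1],d[0])))
E
```

```text
65 ((292.7895812988281, 197.61524963378906), (9.785019874572754, 10.178714752197266), 54.41362380981445) [501.49445344 -63.51262235  66.        ] plate [501.8515582  -62.26510345   6.        ]
bar mid [451.82089391 -70.26585638 210.        ] dir -77.64050345890703
```

```bash
python3 -c "
from h import *
print(sign_off())"
```

```text
the job is handed in; nothing more can be done
None
```

The job is done and handed in at about 29.5 s. The lamp is swung round and level, the dimmer is in line, and the teal-capped vial stands on the plate.

**Last checks**
- **Lamp:** the head points at about 192°, against about 191.9° for the plate direction. The last top view read the bar at 192.4°, though its mid-point sat 2.5 mm to one side. Tilt measured level to within about 1° before the vial was placed and wasn't measured again. The last views show no sign the lamp moved.
- **Dimmer:** the grip is within about 1 mm of the yellow marker after one small correction. The last close view still showed about 0.9 mm short, and I left it.
- **Vial:** it stands upright, with its cap within about 1.5 mm of the plate centre in the last top view. The cameras disagreed by up to about 3 mm on the plate's position along x; the scene camera was off by about 5 mm and I didn't use it for placing.
- **Other things:** the mint vial, blue look-alike, bottle and mug look untouched. The calculator wasn't in the last close views, but the arm stayed clear of it.

**One possible problem:** on the first attempt to lean the tool, joint 6 stopped at its range limit and read -2.554 against -2.55. I backed out at once and used a different wrist arrangement. Nothing reported a violation, but I can't rule out that it counts as passing the range.

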